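Scan the card in the blue tilting stand with the contact code reader

ROBOT

A 6-joint arm with a two-finger parallel gripper is mounted at the origin on a cart in front of the work surface, level with it; the furniture and walls round the work are solid. World frame = base frame: x ahead of the robot, y to its left, z up, the work surface at z = 0. Lengths are in m, angles in rad, forces in N, time in s.
With the tool pointing down it reaches from about 0.25 to 0.8 m from the base axis. Payload 8.5 kg.
Tool frame: the origin (TCP) lies on the centre line of the jaws, within the pads' length; the fingertips stand 19 mm ahead of it and the grasp point (between the pads) is the TCP; z points along the fingers, y is the direction in which the jaws open and shut (so a half turn about z gives the same grasp; the last joint's range is limited). The gripper opens to 85 mm and grips with 20 to 120 N. Pads are 22 mm wide; open, the fingers measure 114 mm over their backs; the gripper's body (76 mm by 85 mm) begins 54 mm behind the grasp point. The pads swing forward as they close: fully open they stand 13 mm farther back than shut.
Start: joints at [0, 0.238, -0.013, 1.319, 0, 1.571], TCP at [0.525, -0, 0.25] pointing down, gripper open.
Joint ranges: [-2.66, 2.66], [-1.03, 1.9], [-1.14, 1.46], [-1.82, 2.27], [-1.45, 1.34], [-3.14, 3.14]. Speed limits (rad/s): [2.22, 2.22, 2.79, 3.14, 3.14, 3.14].

INTERFACE

Orientations are given as a 3x3 rotation matrix whose columns are the frame's x, y, z axes.
In Python, from plant import robot, capture, job, models gives the robot as it stands.
- The arm moves only by the shell command python3 -m pendant 'ROWS' [FORCE]. ROWS is JSON, a list of rows, each a list of 5 numbers: the closure, from 0 (fully open) to 1 (shut), then the shift along the tool's x, y, z in cm, then the turn about the tool's z in degrees. In form: [[grip, dx, dy, dz, spin], ...]. A call has 1 to 5 rows; each row shifts and turns the commanded pose from where the row before left it, along the tool's axes as they then stand; what a row does not reach is not made up. A row lasts 1/12 s, in which the tool goes at most 41.7 mm and 7.16 degrees, less where a joint would pass 70% of its speed; a pose out of reach is approached as far as the arm can. A call is refused whole if a number of a shift passes 4.17 or a number of a turn 7.16, either way. A call with a gripper value outside its range is refused whole. The fingers move at their own pace and stop on an object; FORCE is the grip in N (left out, the last holds). Time passes only in rows, so rows that do not move let the fingers close. It gives the time, the measured TCP pose, the force and the opening at its end, in the units of the state.
- robot.state(): the state, without advancing time (a new reading comes with each control period).
- capture(name): name is "scene" or "side" or "wrist"; returns a dict with "image" (420x560x3 uint8, blue, green, red), "camera_matrix" (3x3 intrinsics, pixels), "D" ([k1, k2, p1, p2, k3] as OpenCV has them; the pictures are not rectified), "R" (3x3) and "t" (3): a world point X has camera coordinates R X + t; the wrist camera has in their place "T_tool_cam" (4x4, takes a point from camera to tool coordinates, whose origin is the TCP and whose axes are the flange's). Camera axes: x right, y down, z forward; pixel columns grow to the right and rows downward; lengths in m; the calibration is good to about 2 mm. A picture is of the moment at which its call begins: read the wrist's pose just before it. There is no depth.
- job.sign_off(): hands the job in, once; it reports no verdict.
Trained networks look in a picture, given as the dict that the camera call returned (one of the last four; its "shot" number tells which), for a name from the list of things; names that differ only in an ending like _2 or _b are one class to them, and where a whole thing is asked for, a point or a joint stands for the part that bears it (a point fixed in the world has none). Each returns a list of dicts, best first, with "conf" (0 to 1); they miss things now and then, are a little off and sometimes report something else, mostly with a low value. They report only what shows in the picture. A call takes as long as a camera call. They do not tell look-alikes from the thing itself.
- models.boxes_of(name, picture): "rect" ([left, top, width, height] in pixels, round what is visible of it).
- models.regions_of(name, picture): "region" (420x560 bool, what is visible of it) and "rect" ([left, top, width, height] in pixels, round what is visible of it).
The state is a dict: "time_s": time; "joint_pos": joint angles; "joint_velocities": joint speeds; "joint_efforts": joint torques, N m; "eef_pos": TCP position; "tool_rot": TCP orientation; "contact_force": force on the tool from outside, world axes, zero at the start; "wrist_torque": the same for the moment, N m; "finger_gap": finger opening in m.
Only numpy, scipy, OpenCV 4.12 (cv2) and the standard library are available. Lean on these libraries where they do the work, as an engineer would, in place of code of your own. Each camera call takes 0.05 s, during which the arm holds its last target. There are 200 camera calls.

TASK

Take the contact code reader out of its dock and read the square code on the card in the blue stand: put the reader's orange nose squarely on the middle of the card, press gently until the spring nose is about half pushed in, and keep it still there for two seconds. The card lies at an unknown depth inside its frame, so feel for it. Then stand the reader back in its dock, nose down and properly seated, let go, and leave the yellow stand and everything else on the bench undisturbed.

Things in the scene. Friction and masses are not known exactly. Their poses are not given: they have to be found in the camera images.
- reader_grip (a point): Grip point of the loose code reader, a white upright block, 110 mm long with its nose, 0.17 to 0.34 kg, nose-down in the dock. On its long axis, about half-way up. z points from nose to top (top at +30 mm); the grip flats face +-y, 40 mm apart (close the fingers along y); body 50 mm in x. Its turn about z does not matter for reading.
- reader_tip (a point): Where the reader's free nose ends, on its axis 80 mm below reader_grip; fixed to the reader's body, so it does not move as the nose is pushed in. Same axes. The nose is orange, 20 mm across, with a fixed black barrel (25 mm across) above it from 12 to 0 mm below the foot.
- reader: The same reader, same axes; origin at the centre of the underside of its grey foot (58 x 52 mm in x, y; 10 mm thick), 50 mm below reader_grip and 30 mm above reader_tip.
- reader_nose (a joint): How far the reader's orange spring nose is pushed in: 0 (free) to 0.012 m (at its stop). It pushes back with about 1.8 N + 0.6 N per mm, so about 5.4 N half-way in.
- blue_window (a point): Centre of the 56 x 56 mm window in the front face of the blue frame, on its tilt axis 85 mm above the bench. z points straight out (read along -z), y level, x up the slope. The white card with the black code fills the window, parallel to the front face, 3 to 17 mm behind it (depth not measured), and does not yield to the press.
- blue_panel (a joint): Tilt of the blue frame (98 x 104 mm, 29 mm thick): 0 when it faces straight up, growing as it turns to face the robot; stiff, stays where set, between 0.2 and 0.58 rad.
- blue_stand: The whole blue stand: fixed dark base plate 120 x 150 x 12 mm and two upright aluminium cheeks at y = +-63 mm (8 mm thick, up to 111 mm high, black knobs outside to y = +-79 mm) that carry the blue frame. Origin under its middle on the bench, front to -x.
- yellow_stand: An identical stand with a yellow frame and another card; not to be touched. Origin under its middle on the bench.
- dock: Fixed reader dock, 86 x 80 x 53 mm (x, y, z), origin under its middle on the bench. Rails with tops at z = 42 mm carry the foot; the nose hangs in the 28 mm channel along x between them. Lips rise to 53 mm and leave 66 x 60 mm for the foot. Seated, the axes are parallel (or half a turn about z) and reader_grip is 92 mm above the bench.
- reagent_bottle_mid (a point): Bystander, loose: clear stoppered glass bottle, 74 mm across, 172 mm tall; point on its axis half-way up. Leave it where it stands.
- beaker_mid (a point): Bystander, loose: clear glass beaker, 59 mm across, 71 mm tall; point on its axis half-way up. Leave it where it stands.
- buffer_bottle_mid (a point): Bystander, loose: clear bottle with white cap and orange-banded label, 53 mm across, 118 mm tall; point on its axis half-way up. Leave it where it stands.
- calculator_mid (a point): Bystander, loose: black pocket calculator, 118 x 72 x 13 mm; point on its axis half-way up. Leave it where it stands.
- label_tape_mid (a point): Bystander, loose: white tape roll lying flat, 62 mm across, 18 mm tall; point on its axis half-way up. Leave it where it stands.
Things that resemble listed ones, but are neither listed nor needed, are in the scene too. What is shaped like the blue_stand but purple or red is not meant.

How it is judged:
On the way:
1. the reader reads the blue card: its tip within 9 mm of the window's axis, square to the card within 0.14 rad, the nose pushed in between 2.5 and 9.5 mm against the blue stand, and still, for 1.2 s (x of reader_tip in the frame of blue_window between -0.009 and 0.009 m and y of reader_tip in the frame of blue_window between -0.009 and 0.009 m and angle between the z axis of reader and the z axis of blue_window, either way round below 0.14 rad and angle between reader's own z axis and vertical below 1.2 rad and value of joint reader_nose between 0.0025 and 0.0095 m and contact force between reader and blue_stand above 1 N and linear speed of reader below 0.012 m/s and angular speed of reader below 0.15 rad/s), for 1.2 s.
At the end, for the whole second after the job is handed in: The reader stands seated nose-down in its dock: foot on the rails (origin 42 mm +-3 mm above the bench), within 9 mm of the dock's middle, upright within 0.06 rad, its x axis within 0.2 rad of the dock's x (either way round), at rest and released (horizontal distance between reader and dock below 0.009 m and height (world z) of reader between 0.039 and 0.045 m and angle between reader's own z axis and vertical below 0.06 rad and angle between the x axis of reader and the x axis of dock, either way round below 0.2 rad and linear speed of reader below 0.01 m/s and contact force between reader and the fingers below 0.1 N); the robot touches nothing.
It fails at once if the reader is rammed: more than 20 N between the reader and the blue stand (contact force between reader and blue_stand above 20 N).
It fails at once if the yellow stand is touched with more than 2 N (contact force between anything else and yellow_stand above 2 N).
It fails at once if a bystander is moved by more than 30 mm (distance of any of reagent_bottle_mid, beaker_mid, buffer_bottle_mid, calculator_mid, label_tape_mid from where it was at the start of the episode above 0.03 m).
It also fails if it takes over 56 s, if anything falls off the work surface, if the arm or the gripper's body presses on something with over 40 N, if the wrist force passes 120 N, or if a joint passes its speed limit or range.

## Working session

There is one attempt and no reset: what is moved stays moved. The work goes in short steps, Python scripts to look and compute and a shell command to move; the robot and the scene stay as the last step left them, time stands still between calls to the robot, and variables do not carry over. Pictures are saved under pics/ and viewed, about 8 in all and at most 12, crops included, and the job is handed in when it is done.

```bash
ls; mkdir -p pics
python3 - <<'E'
from plant import robot,capture
import cv2,numpy as np
s=robot.state();print(s)
ims=[]
for n in("scene","side","wrist"):
    c=capture(n);np.save(f"{n}0.npy",c,allow_pickle=True);cv2.imwrite(f"pics/{n}0.png",c["image"])
    print(n,{k:(np.round(v,4).tolist() if k!='shot' else v) for k,v in c.items() if k!='image'})
E
```

```text
pics
{'time_s': 0.0, 'joint_pos': array([ 2.03559301e-06,  2.38781352e-01, -1.42508506e-02,  1.31917638e+00,
       -1.63027616e-05,  1.57081766e+00]), 'joint_velocities': array([ 0.00047336, -0.00012472,  0.000564  ,  0.00076906, -0.00079987,
       -0.00020477]), 'joint_efforts': array([ 1.29771975e-03, -5.38790166e+01,  3.46437156e+01,  1.83730113e-02,
        1.69192181e-04,  6.54446694e-05]), 'eef_pos': array([ 5.24623207e-01, -3.62401547e-06,  2.49678617e-01]), 'tool_rot': array([[ 1.92705539e-05,  9.99999003e-01, -1.41225475e-03],
       [ 1.00000000e+00, -1.92936008e-05, -1.63056364e-05],
       [-1.63328676e-05, -1.41225444e-03, -9.99999003e-01]]), 'contact_force': array([0.123926  , 0.15437129, 0.11476797]), 'wrist_torque': array([1.42932907e-02, 2.93207398e-02, 2.88314745e-05]), 'finger_gap': 0.0852596067969124}
scene {'camera_matrix': [[409.0599, 0.0, 282.5132], [0.0, 409.0599, 205.9609], [0.0, 0.0, 1.0]], 'D': [-0.0728, 0.0, 0.0, 0.0, 0.0], 'R': [[0.5891, -0.8079, 0.015], [-0.5429, -0.4095, -0.7332], [0.5985, 0.4238, -0.6798]], 't': [-0.3006, 0.3646, 1.1027], 'shot': 1}
side {'camera_matrix': [[461.0811, 0.0, 279.775], [0.0, 461.0811, 204.1659], [0.0, 0.0, 1.0]], 'D': [-0.1404, 0.0, 0.0, 0.0, 0.0], 'R': [[-0.6584, -0.7526, 0.0141], [-0.3611, 0.2994, -0.8832], [0.6604, -0.5865, -0.4689]], 't': [0.3532, 0.2512, 1.157], 'shot': 2}
wrist {'camera_matrix': [[340.8727, 0.0, 283.2775], [0.0, 340.8727, 211.6992], [0.0, 0.0, 1.0]], 'D': [-0.0609, 0.0, 0.0, 0.0, 0.0], 'T_tool_cam': [[-0.0003, -0.9588, -0.2842, 0.0709], [1.0, -0.0003, -0.0, 0.0014], [-0.0001, -0.2842, 0.9588, -0.1237], [0.0, 0.0, 0.0, 1.0]], 'shot': 3}
```

View pics/scene0.png

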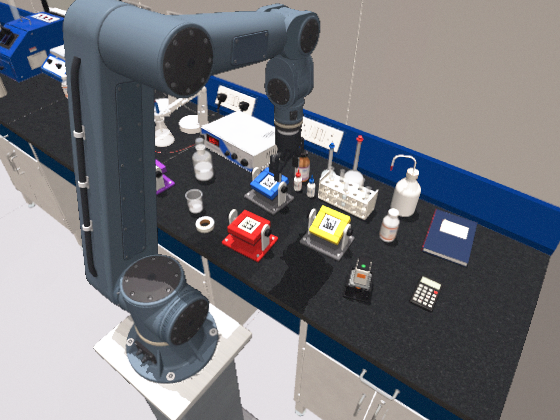

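View pics/side0.png

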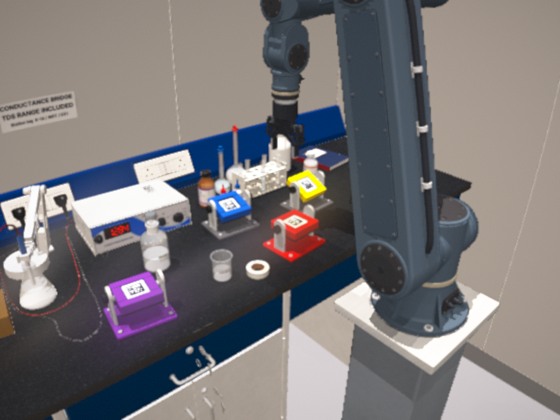

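```bash
cat > h.py <<'E'
import numpy as np, cv2
from plant import robot,capture,models
def ext(c,s=None):
    "world->cam R,t"
    if 'R' in c: return np.array(c['R']),np.array(c['t'])
    T=np.eye(4);T[:3,:3]=s['tool_rot'];T[:3,3]=s['eef_pos'];T=np.linalg.inv(T@np.array(c['T_tool_cam']));return T[:3,:3],T[:3,3]
def proj(c,X,s=None):
    R,t=ext(c,s);return cv2.projectPoints(np.atleast_2d(np.array(X,float)),cv2.Rodrigues(R)[0],t,np.array(c['camera_matrix']),np.array(c['D']))[0][:,0]
def ray(c,p,s=None):
    R,t=ext(c,s);u=cv2.undistortPoints(np.array(p,float).reshape(-1,1,2),np.array(c['camera_matrix']),np.array(c['D']))[:,0]
    d=np.c_[u,np.ones(len(u))]@R;return -R.T@t,d/np.linalg.norm(d,axis=1,keepdims=True)
def atz(c,p,z,s=None):
    o,d=ray(c,p,s);return o+d*((z-o[2])/d[:,2])[:,None]
def tri(rays):
    A=sum(np.eye(3)-np.outer(d,d) for o,d in rays);b=sum((np.eye(3)-np.outer(d,d))@o for o,d in rays);X=np.linalg.solve(A,b)
    return X,[np.linalg.norm(np.cross(X-o,d)) for o,d in rays]
def shot(n,tag):
    s=robot.state();c=capture(n);c['state']=s;np.save(tag+'.npy',c,allow_pickle=True);cv2.imwrite(f'pics/{tag}.png',c['image']);return s,c
def load(tag):
    c=np.load(tag+'.npy',allow_pickle=True).item();return c.get('state'),c
E
python3 - <<'E'
from h import *
for n in("scene0","side0","wrist0"):
    s,c=load(n)
    for k in("reader","dock","blue_stand","yellow_stand","reagent_bottle_mid","beaker_mid","buffer_bottle_mid","label_tape_mid","calculator_mid"):
        print(n,k,[(np.round(b['rect']).astype(int).tolist(),round(b['conf'],2)) for b in models.boxes_of(k,c)][:4])
a=cv2.imread('pics/scene0.png');b=cv2.imread('pics/side0.png')
A=cv2.resize(a[130:310,130:460],None,fx=2.4,fy=2.4,interpolation=3)
cv2.imwrite('pics/z1.png',A)
E
```

```text
scene0 reader [([351, 254, 22, 36], 0.96)]
scene0 dock [([343, 264, 30, 39], 0.72)]
scene0 blue_stand [([159, 161, 17, 34], 0.84), ([224, 205, 52, 56], 0.7), ([245, 168, 47, 50], 0.58)]
scene0 yellow_stand [([301, 211, 54, 49], 0.6)]
scene0 reagent_bottle_mid [([195, 136, 20, 46], 0.82), ([352, 258, 20, 30], 0.6)]
scene0 beaker_mid [([188, 190, 20, 23], 0.9)]
scene0 buffer_bottle_mid [([249, 170, 37, 28], 0.62), ([301, 206, 54, 54], 0.62), ([381, 211, 15, 31], 0.55)]
scene0 label_tape_mid [([194, 216, 22, 14], 0.52)]
scene0 calculator_mid [([408, 275, 37, 37], 0.66)]
side0 reader []
side0 dock []
side0 blue_stand [([261, 204, 63, 59], 0.87), ([202, 192, 59, 53], 0.82), ([100, 272, 80, 68], 0.73)]
side0 yellow_stand [([282, 172, 51, 40], 0.79), ([209, 193, 39, 31], 0.32)]
side0 reagent_bottle_mid [([138, 212, 32, 63], 0.56)]
side0 beaker_mid [([212, 250, 20, 32], 0.95), ([139, 212, 30, 61], 0.41)]
side0 buffer_bottle_mid [([301, 152, 15, 23], 0.82)]
side0 label_tape_mid [([247, 262, 23, 17], 0.87)]
side0 calculator_mid []
wrist0 reader []
wrist0 dock []
wrist0 blue_stand [([72, 22, 168, 197], 0.69), ([312, 0, 166, 124], 0.6)]
wrist0 yellow_stand [([263, 237, 116, 149], 0.7)]
wrist0 reagent_bottle_mid []
wrist0 beaker_mid []
wrist0 buffer_bottle_mid []
wrist0 label_tape_mid []
wrist0 calculator_mid []
```

View pics/z1.png

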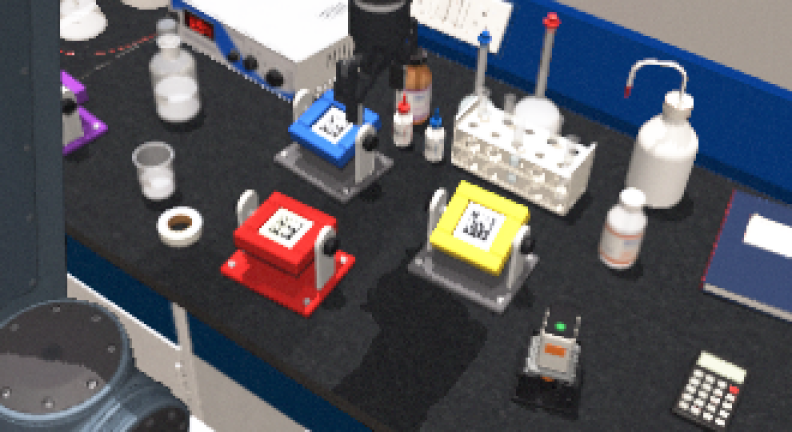

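View pics/wrist0.png

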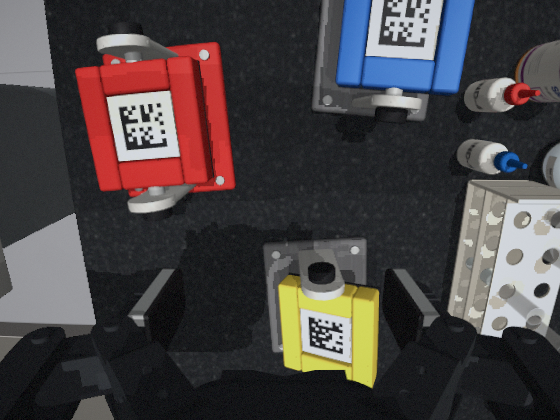

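Run:
```python
from h import *
s,c=load("scene0");print('reader mid',atz(c,[[362,272]],0.08),'dock base',atz(c,[[359,290]],0.03))
s2,d=load("side0")
_,w=load("wrist0");sw=robot.state()
# blue code centres: scene, side
for nm,a,b in(("blue",[267,182],[232,206]),("yellow",[330,224],[306,185]),("red",[248,226],[297,227])):
    oa,da=ray(c,[a]);ob,db=ray(d,[b]);print(nm,tri([(oa,da[0]),(ob,db[0])]))
print(atz(w,[[405,15],[325,335],[145,127]],.09,sw))
print('calc',atz(c,[[426,293]],.01),'buffer',atz(c,[[388,228]],.06),'reag',atz(c,[[205,160]],.08))
```

```text
reader mid [[ 0.45496017 -0.32473171  0.08      ]] dock base [[ 0.42960665 -0.33682096  0.03      ]]
blue (array([0.60613805, 0.14146808, 0.08171113]), [np.float64(0.0038778994770120516), np.float64(0.003877899477012231)])
yellow (array([ 0.56925541, -0.14660722,  0.0769514 ]), [np.float64(0.0004761391303394073), np.float64(0.00047613913033931116)])
red (array([0.39871669, 0.06006996, 0.07177661]), [np.float64(0.006534601370484521), np.float64(0.00653460137048443)])
[[ 0.61906303  0.14291662  0.09      ]
 [ 0.56734615 -0.13967451  0.09      ]
 [ 0.41298518  0.05922979  0.09      ]]
calc [[ 0.55434323 -0.50192199  0.01      ]] buffer [[ 0.68478449 -0.30268605  0.06      ]] reag [[0.57442084 0.41756882 0.08      ]]
```

```bash
python3 -m pendant '[[0,-3.8,-0.7,-0.2,0],[0,-3.8,-0.7,-0.2,0],[0,-3.8,-0.7,-0.2,0],[0,-3.8,-0.7,-0.2,0],[0,-3.8,-0.7,-0.2,0]]' && python3 -m pendant '[[0,-3.8,-0.7,-0.2,0],[0,-3.8,-0.7,-0.2,0],[0,-3.8,-0.7,-0.2,0],[0,-2.4,-0.7,-0.2,0],[0,0,0,0,0]]'
python3 - <<'E'
from h import *
s,c=shot("wrist","w1");print(s['eef_pos'])
for k in("reader","dock"):print(k,[(np.round(b['rect']).tolist(),round(b['conf'],2)) for b in models.boxes_of(k,c)][:3])
s,c=shot("side","s1")
for k in("reader","dock"):print(k,[(np.round(b['rect']).tolist(),round(b['conf'],2)) for b in models.boxes_of(k,c)][:3])
E
```

```text
time_s: 1.92
eef_pos: [0.4894, -0.1915, 0.2605]
tool_rot: [[-0.001, 1.0, 0.0], [1.0, 0.001, -0.0], [-0.0, 0.0, -1.0]]
contact_force: [1.7, 0.1, 0.2]
finger_gap: 0.0854
time_s: 2.33
eef_pos: [0.4608, -0.3324, 0.2682]
tool_rot: [[0.004, 1.0, -0.0], [1.0, -0.004, -0.001], [-0.001, -0.0, -1.0]]
contact_force: [-0.9, 0.1, 0.5]
finger_gap: 0.0855
[ 0.46076103 -0.33240004  0.26815029]
reader [([243.0, 146.0, 69.0, 74.0], 0.71)]
dock [([230.0, 126.0, 97.0, 93.0], 0.69)]
reader []
dock []
```

View pics/w1.png

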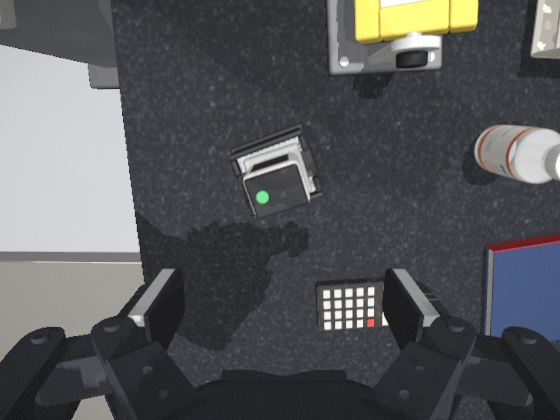

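Run:
```python
from h import *
s,c=load("w1")
P=atz(c,[[244,187],[302,165],[310,200],[253,217]],.122,s);print(P,P.mean(0))
for a,b in((0,1),(1,2),(2,3),(3,0)):
  v=P[b]-P[a];print(np.linalg.norm(v),np.degrees(np.arctan2(v[1],v[0])))
Q=atz(c,[[231,153],[300,126]],.053,s);v=Q[1]-Q[0];print(Q,np.linalg.norm(v),np.degrees(np.arctan2(v[1],v[0])))
print(s['joint_pos'])
```

```text
[[ 0.43043604 -0.32067772  0.122     ]
 [ 0.47716381 -0.30303683  0.122     ]
 [ 0.48401216 -0.33178791  0.122     ]
 [ 0.43697273 -0.34614822  0.122     ]] [ 0.45714618 -0.32541267  0.122     ]
0.04994681802200908 20.68276384367974
0.02955544640708817 -76.60210952592602
0.04918258437992806 -163.0234848328057
0.02629591157182528 104.3936096345768
[[ 0.41057274 -0.30140289  0.053     ]
 [ 0.47859787 -0.27572405  0.053     ]] 0.07271052912213494 20.68104648772016
[-6.24305235e-01  3.08013928e-01  1.29342661e-01  1.39147363e+00
 -1.28170862e-03  9.50747129e-01]
```

```bash
python3 -m pendant '[[0,1.7,2.5,1.0,-7],[0,0,0,0,-7],[0,0,0,0,-7],[0,0,0,0,-7],[0,0,0,0,-7]]' >/dev/null&& python3 -m pendant '[[0,0,0,0,-7],[0,0,0,0,-7],[0,0,0,0,-7],[0,0,0,0,-7],[0,0,0,0,-7]]'>/dev/null && python3 -m pendant '[[0,0,0,0,-7],[0,0,0,0,-7],[0,0,0,0,-7],[0,0,0,0,-7],[0,0,0,0,-7]]'>/dev/null && python3 -m pendant '[[0,0,0,0,-5],[0,0,0,0,0],[0,0,0,0,0]]'
python3 - <<'E'
from h import *
s,c=shot("wrist","w2");print(s['eef_pos'],s['joint_pos'])
for k in("reader","dock"):print(k,[(np.round(b['rect']).tolist(),round(b['conf'],2)) for b in models.boxes_of(k,c)][:3])
print(proj(c,[[.457,-.3254,.122]],s))
a=c['image'][60:270,140:420];cv2.imwrite('pics/z2.png',cv2.resize(a,None,fx=2.8,fy=2.8,interpolation=3))
E
```

```text
time_s: 4.13
eef_pos: [0.4873, -0.3101, 0.2584]
tool_rot: [[-0.94, -0.341, 0.0], [-0.341, 0.94, -0.0], [-0.0, -0.0, -1.0]]
contact_force: [-0.1, -1.3, -0.9]
finger_gap: 0.0855
[ 0.48728339 -0.31011704  0.2584131 ] [-5.66757866e-01  3.27295422e-01  1.32658526e-01  1.37610017e+00
 -2.34543567e-05 -9.14334275e-01]
reader [([257.0, 122.0, 53.0, 69.0], 0.76)]
dock [([245.0, 106.0, 78.0, 84.0], 0.65)]
[[280.33646748 162.29983936]]
```

View pics/z2.png

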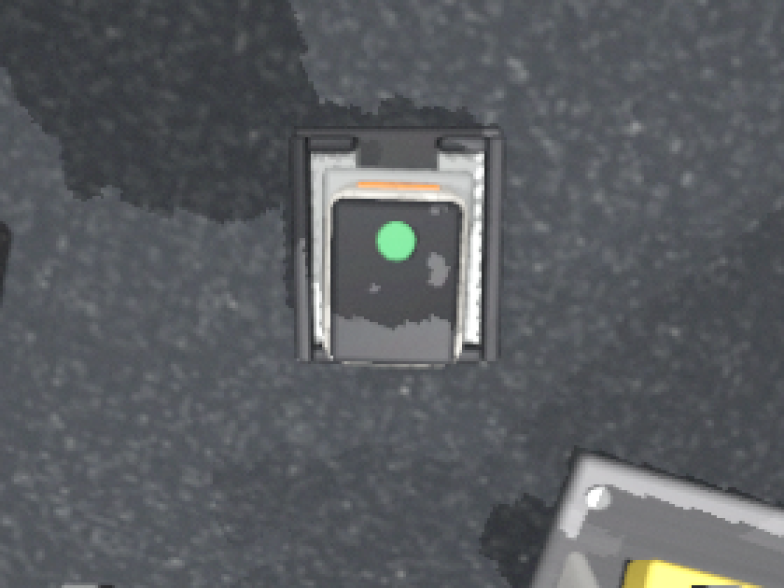

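Run:
```python
from h import *
s1,c1=load("w1");s2,c2=load("w2")
def led(c):
    im=c['image'].astype(int);m=((im[...,1]-im[...,2]>60)&(im[...,1]-im[...,0]>40)).astype(np.uint8)
    n,l,st,ce=cv2.connectedComponentsWithStats(m);i=1+np.argmax(st[1:,4]);print(st[i],ce[i]);return ce[i]
o1,d1=ray(c1,[led(c1)],s1);o2,d2=ray(c2,[led(c2)],s2);print(tri([(o1,d1[0]),(o2,d2[0])]))
Q=np.array([[329,190],[467,190],[465,362],[330,362]])/2.8+[140,60]
P=atz(c2,Q,.122,s2);print(P,P.mean(0),[np.linalg.norm(P[i]-P[i-1]) for i in range(4)])
x=P[0]-P[3];print(np.degrees(np.arctan2(x[1],x[0])));x=P[1]-P[2];print(np.degrees(np.arctan2(x[1],x[0])))
D=np.array([[293,128],[505,128]])/2.8+[140,60];R=atz(c2,D,.053,s2);print('dock far corners',R,np.linalg.norm(R[1]-R[0]))
# dock middle: 43mm back along x from far edge
e=(R[1]-R[0])/np.linalg.norm(R[1]-R[0]);print('dockyaw',np.degrees(np.arctan2(e[0],-e[1])))
xd=np.array([-e[1],e[0],0]);print(R.mean(0)-.043*xd)
T=s2['tool_rot'];m=P.mean(0);print('to go tool axes cm',T.T@(np.r_[m[:2],.092]-s2['eef_pos'])*100)
```

```text
[256 191  13  13 133] [261.91729323 196.69924812]
[275 139  13  14 153] [281.03921569 145.60784314]
(array([ 0.44485878, -0.32907649,  0.1213565 ]), [np.float64(0.000159110231903862), np.float64(0.00015911023190385797)])
[[ 0.43856026 -0.35009629  0.122     ]
 [ 0.42607397 -0.31559322  0.122     ]
 [ 0.47001874 -0.29936676  0.122     ]
 [ 0.48283577 -0.33477268  0.122     ]] [ 0.45437218 -0.32495724  0.122     ] [np.float64(0.04685225535356778), np.float64(0.036692906008259606), np.float64(0.046844864960337594), np.float64(0.037654412426701984)]
-160.90942584894975
-159.73350901246906
dock far corners [[ 0.42825143 -0.37154763  0.053     ]
 [ 0.40435052 -0.30550333  0.053     ]] 0.07023605575771656
dockyaw -160.10521370503483
[ 0.4567347  -0.32389284  0.053     ]
to go tool axes cm [ 3.60009439 -0.27323514 16.64126308]
```

```bash
python3 - <<'E'
from h import *
shot("scene","sc2");shot("side","sd2")
E
python3 -m pendant '[[0,-2.5,3.18,0,0],[0,-2.5,3.18,0,0],[0,-2.5,3.18,0,0],[0,-2.5,3.18,0,0],[0,-2.5,3.18,0,0]]' >/dev/null&& python3 -m pendant '[[0,-2.5,3.18,0,0],[0,-2.5,3.18,0,0],[0,-2.5,3.18,0,0],[0,-2.5,3.18,0,0],[0,-2.5,3.18,0,0]]' && python3 -m pendant '[[0,-2.5,3.18,0,5],[0,-2.5,3.18,0,5],[0,0,0,0,5],[0,0,0,0,5],[0,0,0,0,0]]'
python3 - <<'E'
from h import *
s,c=shot("wrist","w3");print(s['eef_pos'])
E
```

```text
time_s: 5.22
eef_pos: [0.6134, 0.0753, 0.2584]
tool_rot: [[-0.94, -0.341, 0.0], [-0.341, 0.94, 0.0], [-0.0, -0.0, -1.0]]
contact_force: [1.1, -0.6, 0.3]
finger_gap: 0.0853
time_s: 5.63
eef_pos: [0.6417, 0.15, 0.2576]
tool_rot: [[-1.0, 0.003, -0.001], [0.003, 1.0, -0.0], [0.001, -0.0, -1.0]]
contact_force: [-0.1, -0.5, 0.2]
finger_gap: 0.0853
[0.64166826 0.14999389 0.2576334 ]
```

View pics/w3.png

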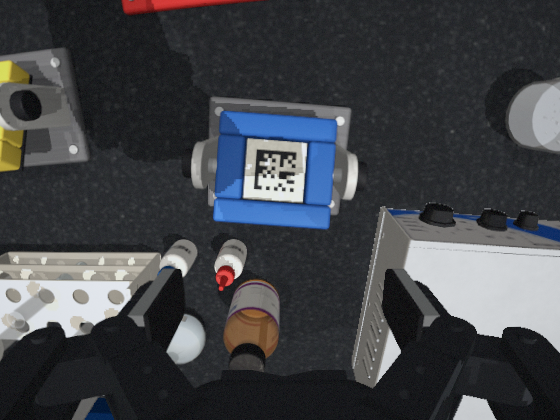

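Run:
```python
from h import *
a=load("w3")[1]['image'][85:245,180:370];A=cv2.resize(a,(760,640)[:2],interpolation=3)
A=cv2.resize(a,None,fx=3.5,fy=3.5,interpolation=3)
b=cv2.resize(load("sc2")[1]['image'][160:225,235:300],(280,280),interpolation=3)
d=cv2.resize(load("sd2")[1]['image'][185:250,195:270],None,fx=280/65,fy=280/65,interpolation=3)
print(A.shape,d.shape)
cv2.imwrite('pics/z3.png',A);cv2.imwrite('pics/z4.png',np.hstack([b,d]))
```

```text
(560, 665, 3) (280, 323, 3)
```

View pics/z3.png

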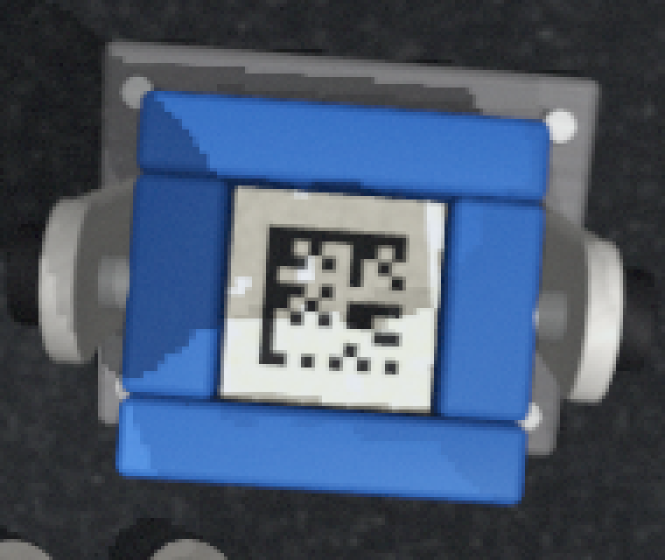

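View pics/z4.png

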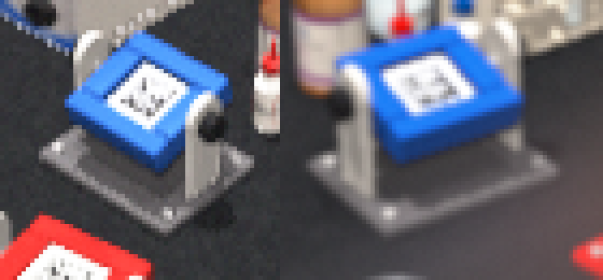

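```bash
cat > fit.py <<'E'
from h import *
from scipy.optimize import least_squares
def frame(p):
    x,y,yaw,t=p[:4];c,s=np.cos(yaw),np.sin(yaw);Rs=np.array([[c,-s,0],[s,c,0],[0,0,1]])
    z=[-np.sin(t),0,np.cos(t)];xx=[np.cos(t),0,np.sin(t)]
    return Rs@np.c_[xx,[0,1,0],z],np.array([x,y,.085])
s3,c3=load("w3");_,sc=load("sc2");_,sd=load("sd2")
W=np.array([[145,90],[549,122],[522,503],[117,474],[232,178],[453,197],[440,418],[218,398]])/3.5+[180,85]-.36
S=np.array([[122,30],[68,100],[158,150],[232,88]])/4.308+[235,160]-.38   
D=np.array([[60,58],[115,140],[243,100],[190,25]])/4.308+[195,185]-.38
def model(hx,hy): return np.array([[-hx,-hy,0],[-hx,hy,0],[hx,hy,0],[hx,-hy,0]])
def res(p,use,hx,hy,out=False):
    R,o=frame(p);F=model(hx,hy)@R.T+o;w=model(.028,.028)@R.T+o
    r=[]
    if 0 in use: r+=[proj(c3,np.r_[F,w],s3)-W]
    if 1 in use: r+=[(proj(sc,F[[3,0,1,2]])[[1,0,3,2]] if 0 else proj(sc,F[SI])-S)]
    if 2 in use: r+=[proj(sd,F[DI])-D]
    return np.concatenate(r).ravel()
p0=[.612,.142,-.06,.4]
R,o=frame(p0);F=model(.049,.052)@R.T+o
from scipy.spatial.distance import cdist
SI=cdist(S,proj(sc,F)).argmin(1);DI=cdist(D,proj(sd,F)).argmin(1);print(SI,DI)
for hx,hy in((.049,.052),(.052,.049)):
  for use in([0],[1,2],[0,1,2]):
    f=least_squares(res,p0,args=(use,hx,hy),loss='soft_l1');r=f.fun.reshape(-1,2)
    print(hx,use,np.round(f.x,4),'rms',np.sqrt((r**2).mean()).round(2));
  print(np.round(r,1).tolist())
E
python3 fit.py
```

```text
[2 1 0 3] [2 1 0 3]
0.049 [0] [ 0.6197  0.1417 -0.0787  0.3387] rms 0.87
0.049 [1, 2] [ 0.6163  0.1399 -0.1456  0.2161] rms 1.62
0.049 [0, 1, 2] [ 0.6201  0.1418 -0.0824  0.2596] rms 1.43
[[-0.7, -1.2], [2.2, -0.7], [1.2, 1.4], [-1.0, 0.8], [-0.0, -0.3], [0.6, -0.6], [-0.6, -0.1], [-0.8, 0.7], [4.3, -0.8], [-0.7, 0.3], [-0.3, 1.4], [0.1, -2.5], [-2.1, -0.5], [0.7, -0.4], [-0.2, -0.5], [-4.0, -1.2]]
0.052 [0] [ 0.619   0.1419 -0.0811  0.4895] rms 1.94
0.052 [1, 2] [ 0.6172  0.1402 -0.163   0.1627] rms 2.19
0.052 [0, 1, 2] [ 0.6203  0.1417 -0.0802  0.2012] rms 2.47
[[2.3, -4.8], [-0.5, -5.1], [-2.8, 4.2], [3.0, 4.5], [-0.3, -0.3], [0.7, -0.8], [-0.7, -0.0], [-0.5, 1.0], [5.5, -0.4], [-0.8, 0.7], [-1.6, 1.0], [0.2, -2.9], [-1.8, -0.6], [2.1, -0.8], [-0.4, -0.4], [-5.4, -0.8]]
```

```bash
python3 -m pendant '[[0,3,-0.3,0,0],[0,3,-0.3,0,0],[0,3,-0.3,0,0],[0,0,0,0,0],[0,0,0,0,0]]'
python3 - <<'E'
from h import *
s,c=shot("wrist","w4");print(s['eef_pos'])
im=c['image'];print(proj(c,[[.62,.1418,.085]],s))
u,v=proj(c,[[.62,.1418,.085]],s)[0].astype(int)
a=im[v-75:v+75,u-85:u+85];print(u,v);cv2.imwrite('pics/z5.png',cv2.resize(a,None,fx=4,fy=4,interpolation=3))
E
```

```text
time_s: 6.1
eef_pos: [0.5506, 0.1393, 0.2593]
tool_rot: [[-1.0, -0.002, 0.001], [-0.002, 1.0, 0.0], [-0.001, 0.0, -1.0]]
contact_force: [1.0, 0.2, 0.3]
finger_gap: 0.0852
[0.55055281 0.13927001 0.25933062]
[[287.23259887 263.59821918]]
287 263
```

View pics/z5.png

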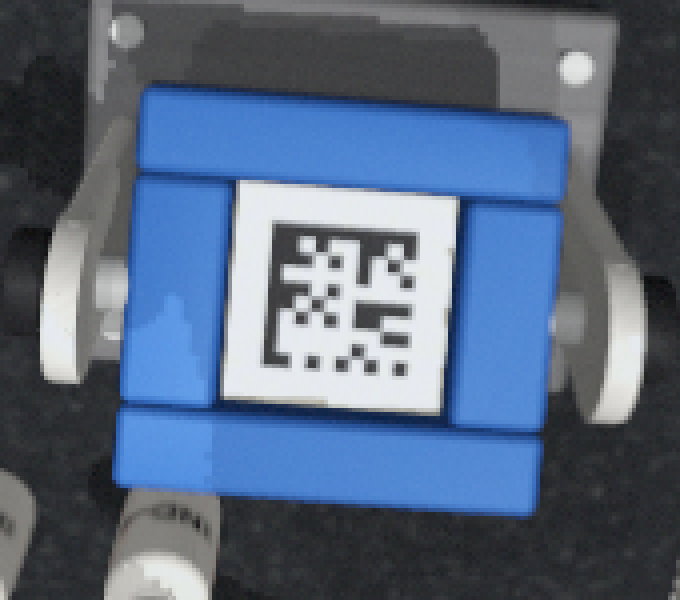

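```bash
cat > fit2.py <<'E'
from h import *
from scipy.optimize import least_squares
from fit import frame
s3,c3=load("w3");s4,c4=load("w4")
Z3=np.array([[145,90],[549,122],[522,503],[117,474],[233,178],[455,193],[438,417],[218,403],[138,172],[545,200],[527,422],[120,396]])
Z5=np.array([[143,86],[569,121],[537,517],[115,487],[235,182],[468,199],[450,429],[218,412],[137,175],[565,205],[541,435],[118,405]])
A=(Z3+.5)/3.5-.5+[180,85];B=(Z5+.5)/4-.5+[202,188]
q=lambda a,b:[[-a,-b,0],[-a,b,0],[a,b,0],[a,-b,0]]
M=np.array(q(.049,.052)+q(.028,.028)+q(.028,.052))
def res(p,k):
    R,o=frame(p);o=o+[0,0,p[4]] if len(p)>4 else o;X=M@R.T+o;r=[]
    if 0 in k:r.append(proj(c3,X,s3)-A)
    if 1 in k:r.append(proj(c4,X,s4)-B)
    return np.concatenate(r).ravel()
for p0 in([.62,.142,-.08,.3],[.62,.142,-.08,.3,0]):
  for k in([0],[1],[0,1]):
    f=least_squares(res,p0,args=(k,),loss='soft_l1');print(k,np.round(f.x,4),np.sqrt((f.fun**2).mean()*2).round(2))
T=[tri([(o,d[0]) for o,d in(ray(c3,[a],s3),ray(c4,[b],s4))]) for a,b in zip(A,B)]
X=np.array([t[0] for t in T]);print('max miss',max(t[1][0] for t in T))
def kab(M,X):
    a=M-M.mean(0);b=X-X.mean(0);U,S,V=np.linalg.svd(b.T@a);R=U@np.diag([1,1,np.linalg.det(U@V)])@V;return R,X.mean(0)-R@M.mean(0)
R,o=kab(M,X);print('kab',R.round(3).tolist(),o,'tilt',np.arccos(R[2,2]),'resid',np.abs(X-M@R.T-o).max())
C3=(np.array([[270,228],[407,238],[260,363]])+.5)/3.5-.5+[180,85];C5=(np.array([[273,224],[418,234],[262,367]])+.5)/4-.5+[202,188]
R,o=frame(f.x);o=o+[0,0,f.x[4]]
for a,b in zip(C3,C5):
    x,_=tri([(o_,d[0]) for o_,d in(ray(c3,[a],s3),ray(c4,[b],s4))]);print('code in window',(R.T@(x-o)*1e3).round(1))
E
python3 fit2.py | grep -v '^0.05\|^\[\[\|^0.04'
```

```text
[2 1 0 3] [2 1 0 3]
[0] [ 0.6199  0.1417 -0.0747  0.3034] 1.24
[1] [ 0.6207  0.1418 -0.0787  0.219 ] 0.91
[0, 1] [ 0.6204  0.1417 -0.0774  0.2406] 1.15
[0] [ 0.6208  0.1414 -0.077   0.2565 -0.0047] 0.76
[1] [ 0.6224  0.1418 -0.0793  0.2676 -0.0042] 0.52
[0, 1] [ 0.6209  0.1416 -0.0781  0.2538 -0.0021] 0.98
max miss 0.0002733521639496148
kab [[0.964, 0.073, -0.257], [-0.075, 0.997, 0.003], [0.256, 0.017, 0.966]] [0.61978788 0.14149678 0.08641611] tilt 0.2596378578389868 resid 0.0018287136992571479
code in window [-17.4 -17.9  -4.6]
code in window [-17.5  17.3  -4.8]
code in window [ 17.3 -17.9  -2. ]
```

```bash
python3 -m pendant '[[0,0.79,-3.87,0,0],[0,0.79,-3.87,0,0],[0,0.79,-3.87,0,0],[0,0.79,-3.87,0,0],[0,0.79,-3.87,0,0]]' >/dev/null&& python3 -m pendant '[[0,0.79,-3.87,0,0],[0,0.79,-3.87,0,0],[0,0.79,-3.87,0,0],[0,0.79,-3.87,0,0],[0,0.79,-3.87,0,0]]'>/dev/null && python3 -m pendant '[[0,0.79,-3.87,0,0],[0,0.79,-3.87,0,-5],[0,0,0,3,-5],[0,0,0,3,-5],[0,0,0,2,-5]]' && python3 -m pendant '[[0,0,0,0,0],[0,0,0,0,0]]'
python3 - <<'E'
from h import *
s=robot.state();T=s['tool_rot'];print(s['eef_pos'],T.T@(np.array([.4555,-.3245,.092])-s['eef_pos'])*100,np.degrees(np.arctan2(T[1,1],T[0,1])))
E
```

```text
time_s: 7.4
eef_pos: [0.4566, -0.3263, 0.1758]
tool_rot: [[-0.939, -0.345, -0.001], [-0.345, 0.939, 0.001], [0.001, 0.001, -1.0]]
contact_force: [1.0, 0.6, 1.0]
finger_gap: 0.0852
time_s: 7.57
eef_pos: [0.4569, -0.325, 0.1777]
tool_rot: [[-0.941, -0.34, -0.002], [-0.34, 0.941, 0.001], [0.001, 0.001, -1.0]]
contact_force: [1.0, 0.6, 0.5]
finger_gap: 0.0854
[ 0.45689492 -0.32500653  0.17774156] [0.10459442 0.08275864 8.57440309] 109.85526048429897
```

```bash
python3 -m pendant '[[0,0.1,0.1,3,0],[0,0,0,3,0],[0,0,0,1.6,0],[0,0,0,1,0],[0,0,0,0,0]]' 20 && python3 -m pendant '[[1,0,0,0,0],[1,0,0,0,0],[1,0,0,0,0],[1,0,0,0,0],[1,0,0,0,0]]' 20 && python3 -m pendant '[[1,0,0,0,0],[1,0,0,0,0],[1,0,0,0,0]]' 20
```

```text
time_s: 7.98
eef_pos: [0.4559, -0.3239, 0.0919]
tool_rot: [[-0.94, -0.341, -0.001], [-0.341, 0.94, 0.0], [0.0, 0.001, -1.0]]
contact_force: [-0.4, -0.0, -0.2]
finger_gap: 0.0853
time_s: 8.4
eef_pos: [0.4563, -0.3243, 0.0936]
tool_rot: [[-0.94, -0.342, 0.002], [-0.342, 0.94, -0.001], [-0.001, -0.002, -1.0]]
contact_force: [-0.6, -0.3, 7.7]
finger_gap: 0.0402
time_s: 8.65
eef_pos: [0.4563, -0.3244, 0.0936]
tool_rot: [[-0.94, -0.342, 0.002], [-0.342, 0.94, -0.001], [-0.001, -0.002, -1.0]]
contact_force: [0.2, 0.7, 6.5]
finger_gap: 0.0395
```

```bash
python3 -m pendant '[[1,0,0,-0.4,0],[1,0,0,-0.4,0],[1,0,0,0,0],[1,0,0,0,0]]'
python3 - <<'E'
from h import *
s,c=shot("wrist","w5");print(s['eef_pos'],s['contact_force'],s['wrist_torque'])
# LED location in tool frame as tilt measure
def led(c):
    im=c['image'].astype(int);m=((im[...,1]-im[...,2]>60)&(im[...,1]-im[...,0]>40)).astype(np.uint8)
    n,l,st,ce=cv2.connectedComponentsWithStats(m)
    return [(st[i][4],ce[i].round(1)) for i in range(1,n) if st[i][4]>5]
print(led(c))
for n in('scene','side'):
    s,c=shot(n,n[:2]+'5');print(n,led(c),[(b['rect'],b['conf']) for b in models.boxes_of('reader',c)][:2])
E
```

```text
time_s: 8.98
eef_pos: [0.4556, -0.3239, 0.1005]
tool_rot: [[-0.94, -0.342, 0.0], [-0.342, 0.94, -0.0], [-0.0, -0.0, -1.0]]
contact_force: [0.7, -1.1, -1.7]
finger_gap: 0.04
[ 0.45563688 -0.32392903  0.10053775] [ 0.68342271 -1.05168264 -1.74506548] [0.04743253 0.01670281 0.04101221]
[(np.int32(771), array([284.4, 305.7]))]
scene [(np.int32(6), array([363.5, 264. ]))] [([351.6, 256.8, 18.6, 33.2], 0.95), ([406.7, 274.2, 36.2, 40.4], 0.63)]
side [] []
```

```bash
cat > led.py <<'E'
from h import *
def led(c):
    im=c['image'].astype(int);m=((im[...,1]-im[...,2]>60)&(im[...,1]-im[...,0]>40)).astype(np.uint8)
    n,l,st,ce=cv2.connectedComponentsWithStats(m);i=1+np.argmax(st[1:,4]);return ce[i]
L0=[284.4,305.7]
def pred(c,t,x=.0117,z=-.0295):
    # tool-frame point rotated so top goes to +x
    X=[x*np.cos(t)-z*np.sin(t),0,x*np.sin(t)+z*np.cos(t)]
    T=np.linalg.inv(np.array(c['T_tool_cam']));return cv2.projectPoints(np.array([X]),cv2.Rodrigues(T[:3,:3])[0],T[:3,3],np.array(c['camera_matrix']),np.array(c['D']))[0][0,0]
if __name__=='__main__':
    from scipy.optimize import brentq
    _,c0=load("w5");
    b=brentq(lambda z:pred(c0,0,.0117,z)[1]-L0[1],-.06,0)
    s,c=shot("wrist","wl");l=led(c)
    ts=[brentq(lambda t:pred(c,t,.0117,z)[1]-l[1]-(pred(c0,0,.0117,z)[1]-L0[1]),-1,1) for z in(-.0295,b)]
    print('pred0',pred(c0,0),'zfit',b,'led',l,'tilt',ts,'F',s['contact_force'].round(1),s['eef_pos'].round(4),'tq',s['wrist_torque'].round(2))
E
python3 -m pendant '[[1,0.3,0,0,0],[1,0.3,0,0,0],[1,0.3,0,-0.1,0],[1,0,0,0,0]]' && python3 led.py
```

```text
time_s: 9.57
eef_pos: [0.4471, -0.3269, 0.1016]
tool_rot: [[-0.94, -0.342, 0.001], [-0.342, 0.94, 0.001], [-0.001, 0.0, -1.0]]
contact_force: [2.1, 2.9, -1.4]
finger_gap: 0.0397
pred0 [288.92636063 308.08922454] zfit -0.028112768660791584 led [283.38471338 301.89044586] tilt [0.03742280811965565, 0.03938667314425664] F [ 2.1  2.9 -1.4] [ 0.4471 -0.3269  0.1016] tq [ 0.71 -0.64 -0.09]
```

```bash
python3 -m pendant '[[1,0.3,0,-0.05,0],[1,0.3,0,-0.05,0],[1,0.2,0,-0.05,0],[1,0,0,0,0]]' && python3 led.py
```

```text
time_s: 9.95
eef_pos: [0.4402, -0.3298, 0.1034]
tool_rot: [[-0.94, -0.342, 0.002], [-0.342, 0.94, -0.0], [-0.002, -0.001, -1.0]]
contact_force: [4.0, 3.2, 0.9]
finger_gap: 0.0399
pred0 [288.92636063 308.08922454] zfit -0.028112768660791584 led [283.30534351 295.10050891] tilt [0.10390529957327242, 0.10947635454039224] F [4.  3.2 0.9] [ 0.4402 -0.3298  0.1034] tq [ 0.66 -0.83 -0.08]
```

Run:
```python
from h import *
a=load("w5")[1]['image'][190:400,190:380];b=load("wl")[1]['image'][190:400,190:380]
cv2.imwrite('pics/z6.png',cv2.resize(np.hstack([a,b]),None,fx=2.1,fy=2.8,interpolation=3))
```

```text
(no output)
```

View pics/z6.png

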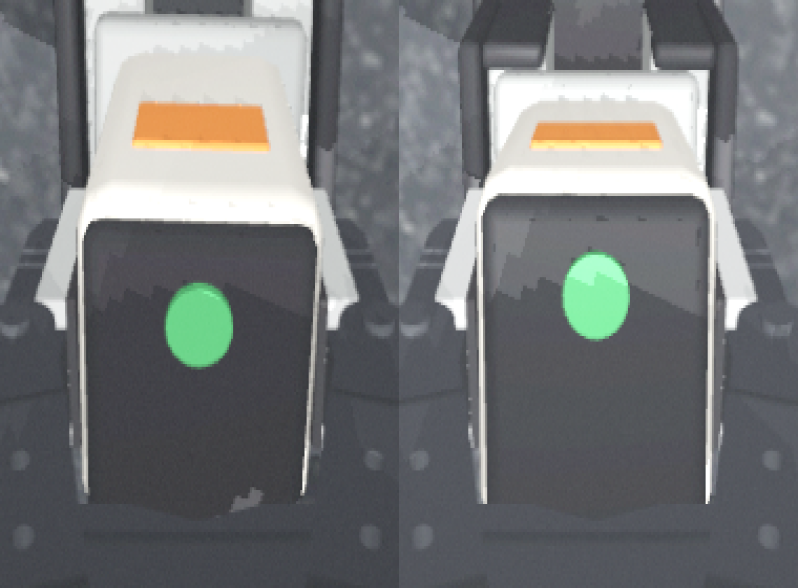

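```bash
cat > pose.py <<'E'
from h import *
from scipy.optimize import least_squares
_,c=load("w5");T=np.linalg.inv(np.array(c['T_tool_cam']))
def rows(P):
    P=np.array(P);X=np.c_[P[:,0],0*P[:,0],P[:,1]]
    return cv2.projectPoints(X,cv2.Rodrigues(T[:3,:3])[0],T[:3,3],np.array(c['camera_matrix']),np.array(c['D']))[0][:,0,1]
def place(L,t,sx,sz): 
    L=np.array(L);return np.c_[L[:,0]*np.cos(t)-L[:,1]*np.sin(t)+sx,L[:,0]*np.sin(t)+L[:,1]*np.cos(t)+sz]
# local (x toward robot side, z down from grip): foot edge, orange top.. , black edge, LED
def loc(q): return [[.029,.040],[.025,q[0]],[.025,q[1]],[q[2],-.030],[.0117,-.030]]
r0=np.array([195.4,242.5,226.8,269.3,305.7])
def fit(r1,sig=1.):
    # unknown: q(3), s0(2), pose1(3)
    f=least_squares(lambda v:np.r_[rows(place(loc(v[:3]),0,v[3],v[4]))-r0,(rows(place(loc(v[:3]),*v[5:8]))-r1),v[3:5]/.002,v[6:8]/.01],[-.0,.015,.023,0,0,.1,0,0])
    return f.x,f.fun
if __name__=='__main__':
    x,r=fit(np.array([215.7,242.5,233.9,259.6,294.8]));print(np.round(x,4));print(r.round(1))
E
python3 pose.py
```

```text
[-0.0109  0.0062  0.0237  0.0021 -0.0011  0.1715 -0.0027  0.0023]
[ 0.9 -0.2 -0.3  0.6 -0.7 -0.5  0.3  0.6 -0.6  0.2  1.  -0.5 -0.3  0.2]
```

```bash
python3 -m pendant '[[1,0.25,0,-0.05,0],[1,0.25,0,-0.05,0],[1,0.2,0,-0.05,0],[1,0,0,0,0]]' && python3 led.py
python3 - <<'E'
from h import *
im=load("wl")[1]['image'].astype(int)
col=im[190:330,284]; hsv=cv2.cvtColor(im.astype(np.uint8),cv2.COLOR_BGR2HSV)
b=im[:,255:270].mean(1)
for r in range(200,275):print(r,b[r].round().astype(int).tolist(),end=' ')
E
```

```text
time_s: 10.33
eef_pos: [0.4335, -0.3322, 0.1048]
tool_rot: [[-0.94, -0.342, 0.001], [-0.342, 0.94, -0.0], [-0.001, -0.001, -1.0]]
contact_force: [3.5, 2.9, 1.1]
finger_gap: 0.0397
pred0 [288.92636063 308.08922454] zfit -0.028112768660791584 led [283.03562945 293.93824228] tilt [0.11526796800617689, 0.12147388465841609] F [3.5 2.9 1.1] [ 0.4335 -0.3322  0.1048] tq [ 0.65 -0.82 -0.  ]
200 [93, 87, 87] 201 [91, 85, 85] 202 [91, 85, 85] 203 [89, 84, 84] 204 [91, 85, 85] 205 [91, 87, 86] 206 [94, 91, 89] 207 [95, 91, 90] 208 [96, 92, 91] 209 [97, 93, 92] 210 [99, 95, 94] 211 [100, 96, 95] 212 [101, 97, 96] 213 [102, 99, 97] 214 [102, 99, 97] 215 [105, 102, 100] 216 [104, 101, 100] 217 [109, 106, 104] 218 [114, 111, 110] 219 [115, 112, 111] 220 [120, 117, 116] 221 [118, 116, 115] 222 [121, 119, 117] 223 [122, 119, 118] 224 [125, 123, 121] 225 [132, 130, 128] 226 [143, 142, 140] 227 [165, 164, 161] 228 [190, 190, 187] 229 [204, 205, 202] 230 [211, 211, 210] 231 [217, 217, 215] 232 [222, 223, 220] 233 [227, 228, 225] 234 [227, 229, 226] 235 [228, 229, 226] 236 [213, 218, 219] 237 [209, 215, 216] 238 [140, 172, 222] 239 [90, 152, 224] 240 [82, 146, 221] 241 [121, 211, 255] 242 [135, 224, 255] 243 [167, 221, 255] 244 [206, 217, 232] 245 [211, 218, 219] 246 [219, 225, 227] 247 [232, 239, 240] 248 [246, 253, 254] 249 [254, 254, 255] 250 [255, 255, 255] 251 [255, 255, 255] 252 [255, 255, 255] 253 [253, 255, 255] 254 [161, 165, 166] 255 [87, 83, 83] 256 [90, 86, 84] 257 [95, 91, 88] 258 [103, 102, 98] 259 [112, 108, 105] 260 [120, 115, 114] 261 [125, 121, 120] 262 [129, 125, 125] 263 [141, 138, 138] 264 [145, 140, 140] 265 [145, 140, 139] 266 [141, 136, 136] 267 [138, 133, 132] 268 [139, 133, 132] 269 [138, 132, 131] 270 [137, 131, 131] 271 [136, 131, 132] 272 [136, 131, 132] 273 [136, 131, 132] 274 [136, 131, 131]
```

Run:
```python
from pose import *
im=load("w5")[1]['image'].astype(int);b=im[:,255:270].mean(1).round().astype(int)
print([ (r,b[r].tolist()) for r in list(range(192,200))+list(range(224,230))+list(range(240,246))+list(range(265,272))])
for r in([227,243.3,237.8,254.2,293.9],):
  x,f=fit(np.array(r));print(np.round(x,4),f.round(1))
```

```text
[(192, [135, 133, 131]), (193, [134, 133, 130]), (194, [130, 129, 126]), (195, [156, 156, 154]), (196, [175, 175, 173]), (197, [193, 194, 191]), (198, [209, 210, 207]), (199, [222, 223, 220]), (224, [213, 219, 221]), (225, [212, 218, 220]), (226, [165, 193, 227]), (227, [107, 164, 230]), (228, [90, 156, 232]), (229, [88, 154, 231]), (240, [120, 212, 255]), (241, [139, 230, 255]), (242, [163, 230, 255]), (243, [214, 226, 245]), (244, [221, 226, 228]), (245, [221, 227, 228]), (265, [255, 255, 255]), (266, [255, 255, 255]), (267, [255, 255, 255]), (268, [176, 181, 183]), (269, [84, 83, 83]), (270, [75, 70, 70]), (271, [75, 71, 69])]
[-0.0111  0.0062  0.0237  0.0021 -0.0011  0.2864 -0.0008 -0.0076] [ 0.9 -0.  -0.4  0.6 -0.7 -1.1  0.2  1.6 -0.5 -0.2  1.  -0.5 -0.1 -0.8]
```

```bash
python3 -m pendant '[[1,0,0,0,0],[1,0,0,0,0],[1,0,0,-1,0],[1,0,0,-2,0],[1,0,0,-3,0]]' 80 && python3 -m pendant '[[1,0,0,-4,0],[1,0,0,-4,0],[1,0,0,-2,0],[1,0,0,0,0],[1,0,0,0,0]]' && python3 led.py
python3 - <<'E'
from h import *
from pose import fit
im=load("wl")[1]['image'].astype(int);b=im[:,255:270].mean(1).round().astype(int)
print([ (r,b[r].tolist()) for r in list(range(210,262))])
for n in('scene','side'):
    s,c=shot(n,n[:2]+'6');g=models.regions_of('reader',c)
    print(n,[(a['rect'],a['conf']) for a in g][:2]);
    if g: cv2.imwrite(f'pics/m{n}.png',g[0]['region'].astype(np.uint8)*255)
E
```

```text
time_s: 10.8
eef_pos: [0.4307, -0.3312, 0.1627]
tool_rot: [[-0.94, -0.342, -0.006], [-0.342, 0.94, 0.003], [0.005, 0.005, -1.0]]
contact_force: [0.0, -0.8, -3.2]
finger_gap: 0.0392
time_s: 11.22
eef_pos: [0.4327, -0.3325, 0.265]
tool_rot: [[-0.94, -0.342, 0.0], [-0.342, 0.94, -0.002], [0.001, -0.002, -1.0]]
contact_force: [-0.6, 1.3, -4.3]
finger_gap: 0.0391
pred0 [288.92636063 308.08922454] zfit -0.028112768660791584 led [283.34362416 288.76375839] tilt [0.1659877841265837, 0.17510271359560406] F [-0.6  1.3 -4.3] [ 0.4327 -0.3325  0.265 ] tq [ 0.03 -0.02  0.03]
[(210, [195, 196, 194]), (211, [191, 192, 190]), (212, [189, 190, 188]), (213, [189, 190, 188]), (214, [189, 190, 188]), (215, [190, 191, 189]), (216, [190, 191, 189]), (217, [189, 190, 188]), (218, [188, 189, 187]), (219, [188, 189, 187]), (220, [188, 189, 187]), (221, [188, 190, 187]), (222, [189, 190, 188]), (223, [188, 189, 187]), (224, [188, 189, 186]), (225, [188, 188, 186]), (226, [169, 170, 168]), (227, [117, 118, 116]), (228, [106, 106, 104]), (229, [114, 115, 112]), (230, [120, 120, 118]), (231, [123, 123, 121]), (232, [128, 128, 126]), (233, [130, 131, 129]), (234, [131, 132, 129]), (235, [127, 130, 127]), (236, [118, 122, 122]), (237, [102, 112, 123]), (238, [59, 84, 126]), (239, [38, 74, 128]), (240, [35, 74, 132]), (241, [55, 115, 192]), (242, [63, 127, 208]), (243, [96, 122, 163]), (244, [114, 122, 128]), (245, [116, 122, 123]), (246, [125, 130, 133]), (247, [138, 144, 146]), (248, [151, 157, 159]), (249, [163, 170, 172]), (250, [175, 182, 184]), (251, [186, 193, 195]), (252, [191, 198, 200]), (253, [137, 143, 144]), (254, [61, 62, 61]), (255, [37, 35, 34]), (256, [37, 35, 35]), (257, [41, 39, 37]), (258, [47, 44, 43]), (259, [52, 49, 47]), (260, [55, 53, 53]), (261, [57, 55, 54])]
scene [([357.7, 219.2, 22.9, 33.6], 0.97), ([245.6, 165.6, 50.5, 51.7], 0.73)]
side []
```

Run:
```python
from pose import *
for r in([226.5,243.3,237.5,253.3,288.8],):
  x,f=fit(np.array(r));print(np.round(x,4),f.round(1))
# axis from scene mask
m=cv2.imread('pics/mscene.png',0)>0;ys,xs=np.nonzero(m);P=np.c_[xs,ys].astype(float);mu=P.mean(0);w,V=np.linalg.eigh(np.cov((P-mu).T));print('mask axis',mu,V[:,1],np.degrees(np.arctan2(V[0,1],V[1,1])),w)
s,c=load("sc6");g=s['eef_pos'];T=s['tool_rot']
for t in(0,.15,.2,.25,.3,.35):
    ax=np.sin(t)*T[:,0]-np.cos(t)*T[:,2]  # nose->top
    p=proj(c,[g-.05*ax,g+.03*ax]);d=p[0]-p[1];print(t,p.round(1).tolist(),np.degrees(np.arctan2(d[0],d[1])))
cv2.imwrite('pics/z7.png',np.hstack([cv2.resize(c['image'][200:275,330:405],None,fx=7,fy=7,interpolation=3)]))
```

```text
[-0.0112  0.0061  0.0237  0.0021 -0.0011  0.2761 -0.0046  0.0028] [ 0.8  0.1 -0.4  0.5 -0.7 -0.8 -0.2  1.4 -0.5  0.1  1.1 -0.6 -0.5  0.3]
mask axis [370.31843575 236.81936685] [-0.25134778  0.96789684] -14.557281156295298 [25.53788851 78.76066759]
0 [[367.9, 247.4], [373.0, 226.1]] -13.444818974705706
0.15 [[368.3, 245.2], [372.8, 227.5]] -14.038941392844796
0.2 [[368.5, 244.4], [372.7, 227.9]] -14.293538552946265
0.25 [[368.6, 243.6], [372.6, 228.4]] -14.589903958137588
0.3 [[368.8, 242.8], [372.5, 229.0]] -14.941103153981393
0.35 [[368.9, 242.0], [372.4, 229.5]] -15.366177061009129
```

View pics/z7.png

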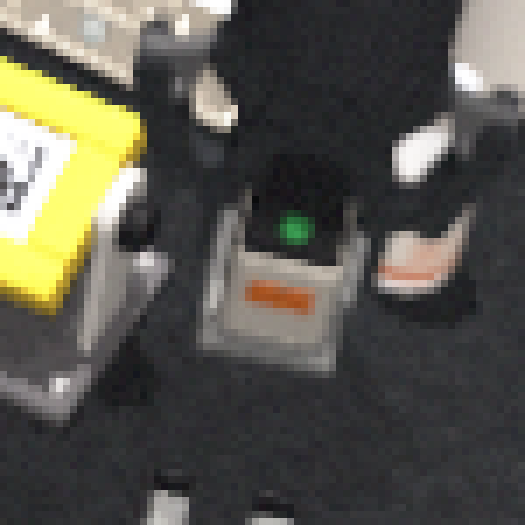

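```bash
python3 -m pendant '[[1,-2.385,3.035,0,0],[1,-2.385,3.035,0,0],[1,-2.385,3.035,0,0],[1,-2.385,3.035,0,0],[1,-2.385,3.035,0,0]]' >/dev/null&& python3 -m pendant '[[1,-2.385,3.035,0,0],[1,-2.385,3.035,0,0],[1,-2.385,3.035,0,0],[1,-2.385,3.035,0,0],[1,-2.385,3.035,0,0]]'>/dev/null && python3 -m pendant '[[1,-2.385,3.035,0,0],[1,-2.385,3.035,0,0],[1,-2.385,3.035,0,6],[1,0,0,0,6],[1,0,0,0,6]]'>/dev/null && python3 -m pendant '[[1,0,0,0,6.5],[1,0,0,0,0],[1,0,0,0,0]]'
cat > go.py <<'E'
from h import *
import sys
n=np.array([-.2515,.0197,.9677]);w=np.array([.6205,.1416,.085])
t,sx,sz=.276,-.0046,.0028
def tip(s): return s['eef_pos']+s['tool_rot']@np.array([-.08*np.sin(t)+sx,0,.08*np.cos(t)+sz])
s=robot.state();e=tip(s)-w;h=e@n;T=s['tool_rot']
print('height on axis mm',h*1e3,'lateral tool xy mm',(T.T@(e-h*n))[:2]*1e3,'yaw',np.degrees(np.arctan2(T[1,1],T[0,1])))
print('to axis at h=20mm, tool cm',T.T@(w+.02*n-tip(s))*100,'n in tool',T.T@n,'F',s['contact_force'])
E
python3 go.py; python3 led.py
python3 - <<'E'
from h import *
im=load("wl")[1]['image'].astype(int);b=im[:,255:270].mean(1).round().astype(int)
print([ (r,b[r].tolist()) for r in list(range(222,258))])
E
```

```text
time_s: 12.97
eef_pos: [0.5891, 0.1447, 0.2633]
tool_rot: [[-0.997, 0.075, -0.002], [0.075, 0.997, -0.001], [0.002, -0.001, -1.0]]
contact_force: [-0.3, 0.1, -3.3]
finger_gap: 0.0393
height on axis mm 96.62604681923236 lateral tool xy mm [-19.11120173   0.59476885] yaw 85.70451841472608
to axis at h=20mm, tool cm [-0.03453833 -0.06093653  7.91264094] n in tool [ 2.53916075e-01  1.90489151e-04 -9.67269466e-01] F [-0.2564587   0.13337451 -3.32592035]
pred0 [288.92636063 308.08922454] zfit -0.028112768660791584 led [283.16450216 288.69408369] tilt [0.14877646382197401, 0.15708418298015756] F [-0.3  0.1 -3.3] [0.5891 0.1447 0.2633] tq [0.06 0.02 0.02]
[(222, [175, 172, 168]), (223, [176, 172, 169]), (224, [175, 172, 168]), (225, [176, 172, 168]), (226, [157, 152, 149]), (227, [100, 98, 96]), (228, [73, 73, 71]), (229, [81, 81, 80]), (230, [86, 86, 84]), (231, [89, 89, 87]), (232, [94, 94, 92]), (233, [96, 97, 94]), (234, [96, 97, 95]), (235, [93, 96, 93]), (236, [85, 88, 89]), (237, [74, 81, 90]), (238, [41, 59, 93]), (239, [25, 51, 94]), (240, [22, 51, 96]), (241, [33, 75, 138]), (242, [39, 86, 155]), (243, [68, 88, 120]), (244, [82, 88, 94]), (245, [85, 89, 90]), (246, [89, 93, 95]), (247, [95, 99, 100]), (248, [102, 106, 108]), (249, [109, 114, 116]), (250, [116, 121, 123]), (251, [122, 128, 130]), (252, [127, 133, 135]), (253, [88, 92, 93]), (254, [36, 36, 35]), (255, [19, 17, 17]), (256, [21, 19, 18]), (257, [21, 20, 18])]
```

```bash
python3 -m pendant '[[1,0,-0.06,2.5,0],[1,0,0,2.5,0],[1,0,0,2.0,0],[1,0,0,0.9,0],[1,0,0,0,0]]' && python3 go.py
python3 - <<'E'
from go import *
for nme in('scene','side'):
    s,c=shot(nme,nme[:2]+'7');p=proj(c,[tip(s),tip(s)+.018*n])
    hsv=cv2.cvtColor(c['image'],cv2.COLOR_BGR2HSV);m=cv2.inRange(hsv,(5,120,80),(22,255,255));u,v=p[0].astype(int)
    mm=np.zeros_like(m);mm[v-25:v+25,u-25:u+25]=m[v-25:v+25,u-25:u+25]
    k,l,st,ce=cv2.connectedComponentsWithStats(mm);print(nme,'tip/nose top pred',p.round(1).tolist(),[(st[i].tolist(),ce[i].round(1).tolist()) for i in range(1,k) if st[i][4]>3])
E
```

```text
time_s: 13.43
eef_pos: [0.5881, 0.1436, 0.1831]
tool_rot: [[-0.997, 0.077, -0.004], [0.077, 0.997, -0.001], [0.004, -0.001, -1.0]]
contact_force: [-0.3, -0.9, -1.8]
finger_gap: 0.0394
height on axis mm 19.23555850787478 lateral tool xy mm [ 1.47085412 -0.61090065] yaw 85.59473864775296
to axis at h=20mm, tool cm [-0.12751186  0.06102127 -0.11308066] n in tool [ 2.56050351e-01 -9.00003452e-04 -9.66706283e-01] F [-0.30307081 -0.8693189  -1.7579598 ]
height on axis mm 19.23555850787478 lateral tool xy mm [ 1.47085412 -0.61090065] yaw 85.59473864775296
to axis at h=20mm, tool cm [-0.12751186  0.06102127 -0.11308066] n in tool [ 2.56050351e-01 -9.00003452e-04 -9.66706283e-01] F [-0.30307081 -0.8693189  -1.7579598 ]
scene tip/nose top pred [[268.1, 177.3], [267.2, 174.0]] [([256, 165, 6, 5, 12], [258.4, 167.1])]
side tip/nose top pred [[229.3, 197.3], [229.8, 192.9]] [([204, 177, 10, 12, 95], [208.1, 182.5]), ([234, 179, 7, 5, 26], [237.2, 181.1]), ([228, 196, 4, 2, 5], [229.8, 196.8])]
```

```bash
python3 -m pendant '[[1,-0.25,0.06,0.48,0],[1,-0.13,0,0.48,0],[1,-0.13,0,0.48,0],[1,0,0,0,0],[1,0,0,0,0]]'
python3 - <<'E'
from go import *
_,c=load('sd7');_,d=load('sc7');s=load('sd7')[0]
for z in(-.0111,.0061):
  x=.025;X=s['eef_pos']+s['tool_rot']@np.array([x*np.cos(t)-z*np.sin(t)+sx,0,x*np.sin(t)+z*np.cos(t)+sz]);print('label side,scene',proj(c,[X]),proj(d,[X]))
E
```

```text
time_s: 13.95
eef_pos: [0.5944, 0.1443, 0.1706]
tool_rot: [[-0.997, 0.078, -0.001], [0.078, 0.997, -0.0], [0.001, -0.0, -1.0]]
contact_force: [0.1, 0.1, -1.9]
finger_gap: 0.0391
height on axis mm 5.604324287145341 lateral tool xy mm [-1.58602838  0.63371404] yaw 85.50500494139747
to axis at h=20mm, tool cm [ 0.52254289 -0.06371415 -1.3514577 ] n in tool [ 2.52812069e-01 -2.38091429e-04 -9.67558593e-01] F [ 0.07552741  0.05533783 -1.94262982]Traceback (most recent call last):
  File "<stdin>", line 2, in <module>
  File "h.py", line 20, in load
    c=np.load(tag+'.npy',allow_pickle=True).item();return c.get('state'),c
      ~~~~~~~^^^^^^^^^^^^^^^^^^^^^^^^^^^^^^
    fid = stack.enter_context(open(os.fspath(file), "rb"))
                              ~~~~^^^^^^^^^^^^^^^^^^^^^^^
FileNotFoundError: [Errno 2] No such file or directory: 'sd7.npy'
```

```bash
python3 - <<'E' | tail -2
from go import *
s,c=load('si7');_,d=load('sc7')
for z in(-.0111,.0061):
  x=.025;X=s['eef_pos']+s['tool_rot']@np.array([x*np.cos(t)-z*np.sin(t)+sx,0,x*np.sin(t)+z*np.cos(t)+sz]);print('label side,scene',proj(c,[X]),proj(d,[X]))
E
python3 -m pendant '[[1,-0.03,0,0.1,0],[1,-0.03,0,0.1,0],[1,-0.03,0,0.1,0],[1,0,0,0,0]]'; python3 -m pendant '[[1,-0.03,0,0.1,0],[1,-0.03,0,0.1,0],[1,0,0,0,0],[1,0,0,0,0]]'
```

```text
label side,scene [[236.84723953 179.0934601 ]] [[258.28056029 164.74263275]]
label side,scene [[236.17662558 183.60715991]] [[259.3374911 168.0190765]]
time_s: 14.28
eef_pos: [0.5954, 0.1442, 0.1677]
tool_rot: [[-0.997, 0.079, -0.0], [0.079, 0.997, -0.0], [0.0, -0.0, -1.0]]
contact_force: [0.1, -0.1, -1.9]
finger_gap: 0.0389
time_s: 14.62
eef_pos: [0.596, 0.1442, 0.1658]
tool_rot: [[-0.997, 0.078, -0.0], [0.078, 0.997, -0.0], [0.0, -0.0, -1.0]]
contact_force: [-0.6, -0.3, -2.2]
finger_gap: 0.0393
```

```bash
python3 -m pendant '[[1,-0.03,0,0.1,0],[1,-0.03,0,0.1,0],[1,0,0,0,0],[1,0,0,0,0]]'; python3 -m pendant '[[1,-0.03,0,0.1,0],[1,-0.03,0,0.1,0],[1,0,0,0,0],[1,0,0,0,0]]'; python3 go.py
```

```text
time_s: 14.95
eef_pos: [0.5966, 0.1442, 0.1638]
tool_rot: [[-0.997, 0.078, -0.0], [0.078, 0.997, -0.0], [0.0, -0.0, -1.0]]
contact_force: [0.2, -0.3, -3.5]
finger_gap: 0.0392
time_s: 15.28
eef_pos: [0.5971, 0.1441, 0.1618]
tool_rot: [[-0.997, 0.078, -0.0], [0.078, 0.997, -0.0], [0.0, -0.0, -1.0]]
contact_force: [0.1, -0.0, -2.2]
finger_gap: 0.0394
height on axis mm -3.6413232970107496 lateral tool xy mm [-1.98458257  0.65553856] yaw 85.49970075246945
to axis at h=20mm, tool cm [ 0.79544501 -0.06597756 -2.23578377] n in tool [ 2.52518333e-01 -1.79222674e-04 -9.67635308e-01] F [ 0.0986506  -0.0196594  -2.16985304]
```

```bash
python3 -m pendant '[[1,0,-0.05,0.1,0],[1,0,0,0.1,0],[1,0,0,0,0],[1,0,0,0,0]]'; python3 -m pendant '[[1,0,0,0.1,0],[1,0,0,0.1,0],[1,0,0,0,0],[1,0,0,0,0]]'; python3 go.py
```

```text
time_s: 15.62
eef_pos: [0.5971, 0.1436, 0.1598]
tool_rot: [[-0.997, 0.078, -0.0], [0.078, 0.997, -0.0], [0.0, -0.0, -1.0]]
contact_force: [-0.2, -0.2, -2.2]
finger_gap: 0.0392
time_s: 15.95
eef_pos: [0.5971, 0.1436, 0.1578]
tool_rot: [[-0.997, 0.078, -0.0], [0.078, 0.997, -0.0], [0.0, -0.0, -1.0]]
contact_force: [0.1, -0.2, -2.4]
finger_gap: 0.0391
height on axis mm -7.489446303670964 lateral tool xy mm [-1.03281709  0.20759808] yaw 85.50259886135348
to axis at h=20mm, tool cm [ 0.79723254 -0.02102683 -2.63301918] n in tool [ 2.52442637e-01 -9.71373054e-05 -9.67655070e-01] F [ 0.099035   -0.22584581 -2.3544736 ]
```

```bash
python3 -m pendant '[[1,-0.03,0,0.1,0],[1,-0.03,0,0.1,0],[1,0,0,0,0],[1,0,0,0,0]]'; python3 -m pendant '[[1,-0.03,0,0.1,0],[1,-0.03,0,0.1,0],[1,0,0,0,0],[1,0,0,0,0]]'; python3 go.py
```

```text
time_s: 16.28
eef_pos: [0.5978, 0.1436, 0.156]
tool_rot: [[-0.997, 0.078, 0.0], [0.078, 0.997, 0.0], [-0.0, 0.0, -1.0]]
contact_force: [-0.8, 0.7, -1.8]
finger_gap: 0.0396
time_s: 16.62
eef_pos: [0.5984, 0.1435, 0.154]
tool_rot: [[-0.997, 0.078, 0.0], [0.078, 0.997, 0.0], [-0.0, 0.0, -1.0]]
contact_force: [-1.0, -0.1, 0.9]
finger_gap: 0.039
height on axis mm -11.49957743279949 lateral tool xy mm [-1.34186207  0.21617092] yaw 85.49882105668011
to axis at h=20mm, tool cm [ 0.92849391 -0.02168363 -3.0132357 ] n in tool [ 2.52164558e-01 -2.11249249e-05 -9.67727578e-01] F [-1.00649016 -0.09383556  0.92331412]
```

```bash
python3 -m pendant '[[1,-0.03,0,0.1,0],[1,0,0,0,0],[1,0,0,0,0]]'; python3 -m pendant '[[1,-0.03,0,0.1,0],[1,-0.03,0,0.1,0],[1,0,0,0,0],[1,0,0,0,0]]'; python3 go.py
```

```text
time_s: 16.87
eef_pos: [0.5987, 0.1435, 0.1529]
tool_rot: [[-0.997, 0.078, 0.0], [0.078, 0.997, 0.0], [-0.0, 0.0, -1.0]]
contact_force: [-0.2, -0.4, 1.1]
finger_gap: 0.0396
time_s: 17.2
eef_pos: [0.5993, 0.1435, 0.1509]
tool_rot: [[-0.997, 0.079, 0.0], [0.079, 0.997, 0.0], [-0.0, 0.0, -1.0]]
contact_force: [-0.1, 0.5, 1.7]
finger_gap: 0.0391
height on axis mm -14.69870553022806 lateral tool xy mm [-1.45619635  0.20240631] yaw 85.497295315167
to axis at h=20mm, tool cm [ 1.0207226  -0.02033731 -3.3197789 ] n in tool [ 2.52200466e-01 -2.78633600e-05 -9.67718220e-01] F [-0.05835129  0.53105923  1.73719035]
```

```bash
python3 -m pendant '[[1,-0.03,0,0.1,0],[1,-0.02,0,0.07,0],[1,0,0,0,0],[1,0,0,0,0],[1,0,0,0,0]]' | sed -n '1,2p;4p'; for i in 1 2 3; do python3 -m pendant '[[1,0,0,0,0],[1,0,0,0,0],[1,0,0,0,0],[1,0,0,0,0],[1,0,0,0,0]]'| sed -n '1,2p;4p'; done; python3 go.py
python3 - <<'E'
from h import *
s,c=shot("wrist","w8");im=c['image'].astype(int);b=im[:,255:270].mean(1).round().astype(int)
print([ (r,b[r].tolist()) for r in list(range(224,229))+list(range(236,245))+list(range(251,256))])
E
```

```text
time_s: 17.62
eef_pos: [0.5998, 0.1434, 0.1493]
contact_force: [-0.7, 1.1, 4.5]
time_s: 18.03
eef_pos: [0.5998, 0.1434, 0.1492]
contact_force: [-0.2, 0.3, 3.2]
time_s: 18.45
eef_pos: [0.5998, 0.1434, 0.1492]
contact_force: [-0.2, 1.0, 4.1]
time_s: 18.87
eef_pos: [0.5998, 0.1434, 0.1492]
contact_force: [-0.1, -0.6, 4.0]
height on axis mm -16.50106418637402 lateral tool xy mm [-1.43889291  0.17445188] yaw 85.49828708010631
to axis at h=20mm, tool cm [ 1.06481339 -0.01778832 -3.49451948] n in tool [ 2.52300616e-01 -9.40060009e-05 -9.67692110e-01] F [-0.14220283 -0.5915983   4.02985097]
[(224, [249, 255, 255]), (225, [249, 255, 255]), (226, [229, 240, 242]), (227, [161, 167, 167]), (228, [142, 142, 139]), (236, [162, 166, 167]), (237, [143, 155, 167]), (238, [87, 121, 172]), (239, [58, 107, 173]), (240, [55, 108, 178]), (241, [76, 147, 228]), (242, [87, 163, 245]), (243, [134, 164, 206]), (244, [157, 166, 173]), (251, [209, 216, 218]), (252, [215, 221, 223]), (253, [165, 170, 172]), (254, [80, 81, 80]), (255, [52, 47, 48])]
```

```bash
for i in 1 2 3; do python3 -m pendant '[[1,0,0,0,0],[1,0,0,0,0],[1,0,0,0,0],[1,0,0,0,0],[1,0,0,0,0]]'| sed -n '1,2p;4p'; done; python3 -m pendant '[[1,0.08,0,-0.3,0],[1,0.15,0,-0.6,0],[1,0.4,0,-1.5,0],[1,0.5,0,-2,0],[1,0,0,-3,0]]' >/dev/null; python3 -m pendant '[[1,0,0,-3,0],[1,0,0,-1.5,0],[1,0,0,0,0],[1,0,0,0,0]]'
```

```text
time_s: 19.33
eef_pos: [0.5998, 0.1434, 0.1492]
contact_force: [0.1, 1.1, 3.7]
time_s: 19.75
eef_pos: [0.5998, 0.1434, 0.1492]
contact_force: [-0.2, 0.6, 3.3]
time_s: 20.17
eef_pos: [0.5998, 0.1434, 0.1492]
contact_force: [-0.0, 1.4, 3.6]
time_s: 20.92
eef_pos: [0.5884, 0.1442, 0.2681]
tool_rot: [[-0.997, 0.079, 0.0], [0.079, 0.997, -0.0], [-0.0, -0.0, -1.0]]
contact_force: [0.7, 0.5, -3.6]
finger_gap: 0.0392
```

```bash
python3 -m pendant '[[1,0.867,-3.735,0,0],[1,0.867,-3.735,0,0],[1,0.867,-3.735,0,0],[1,0.867,-3.735,0,0],[1,0.867,-3.735,0,0]]' >/dev/null&& python3 -m pendant '[[1,0.867,-3.735,0,0],[1,0.867,-3.735,0,0],[1,0.867,-3.735,0,0],[1,0.867,-3.735,0,0],[1,0.867,-3.735,0,0]]'>/dev/null && python3 -m pendant '[[1,0.867,-3.735,0,0],[1,0.867,-3.735,0,0],[1,0.867,-3.735,0,-6],[1,0,0,0,-6],[1,0,0,0,-6]]'>/dev/null && python3 -m pendant '[[1,0,0,0,-6.4],[1,0,0,0,0],[1,0,0,0,0]]'
python3 - <<'E'
from h import *
s,c=shot("wrist","w9");T=s['tool_rot'];print(s['eef_pos'],T.T@(np.array([.4377,-.3308,.1015])-s['eef_pos'])*100,np.degrees(np.arctan2(T[1,1],T[0,1])))
im=c['image'].astype(int);b=im[:,255:270].mean(1).round().astype(int)
print([ (r,b[r].tolist()) for r in list(range(224,229))+list(range(236,245))+list(range(251,256))])
E
```

```text
time_s: 22.42
eef_pos: [0.4373, -0.3305, 0.2664]
tool_rot: [[-0.941, -0.337, -0.003], [-0.337, 0.941, 0.002], [0.002, 0.003, -1.0]]
contact_force: [0.4, -0.4, -2.1]
finger_gap: 0.0392
[ 0.43733025 -0.33049474  0.26643248] [-0.05497466 -0.08320292 16.49301601] 109.69563081019926
[(224, [200, 202, 200]), (225, [200, 201, 199]), (226, [180, 181, 179]), (227, [121, 121, 119]), (228, [105, 105, 103]), (236, [118, 122, 123]), (237, [102, 112, 122]), (238, [59, 84, 126]), (239, [37, 73, 128]), (240, [34, 73, 131]), (241, [55, 113, 191]), (242, [62, 127, 207]), (243, [96, 122, 163]), (244, [114, 122, 128]), (251, [186, 193, 195]), (252, [191, 198, 200]), (253, [164, 171, 172]), (254, [79, 81, 82]), (255, [35, 33, 34])]
```

```bash
python3 -m pendant '[[1,-0.05,-0.05,3.5,-0.3],[1,0,0,4,0],[1,0,0,4,0],[1,0,0,2.5,0],[1,0,0,1.2,0]]' >/dev/null; python3 -m pendant '[[1,0,0,0.3,0],[1,0,0,0,0],[1,0,0,0,0]]'
python3 - <<'E'
from h import *
s=robot.state();print(s['tool_rot'].T@(np.array([.4377,-.3308,.1015])-s['eef_pos'])*100,s['contact_force'])
E
```

```text
time_s: 23.13
eef_pos: [0.4391, -0.3313, 0.1139]
tool_rot: [[-0.939, -0.344, 0.001], [-0.344, 0.939, -0.001], [-0.0, -0.001, -1.0]]
contact_force: [-0.8, 0.1, -3.2]
finger_gap: 0.0395
[0.11790842 0.09995025 1.23846873] [-0.77672291  0.14071908 -3.16664526]
```

```bash
python3 -m pendant '[[1,0,0.05,0.3,0],[1,0,0,0.3,0],[1,0,0,0.2,0],[1,0,0,0,0],[1,0,0,0,0]]'; python3 -m pendant '[[1,0,0,0.15,0],[1,0,0,0.15,0],[1,0,0,0,0],[1,0,0,0,0]]'; python3 -m pendant '[[1,0,0,0.1,0],[1,0,0,0,0],[1,0,0,0,0]]'
```

```text
time_s: 23.55
eef_pos: [0.4385, -0.3307, 0.1053]
tool_rot: [[-0.939, -0.345, 0.0], [-0.345, 0.939, -0.0], [-0.0, -0.0, -1.0]]
contact_force: [-0.4, 0.4, -3.2]
finger_gap: 0.0393
time_s: 23.88
eef_pos: [0.4385, -0.3307, 0.1021]
tool_rot: [[-0.939, -0.345, -0.0], [-0.345, 0.939, 0.0], [0.0, 0.0, -1.0]]
contact_force: [-0.5, 0.4, -3.1]
finger_gap: 0.039
time_s: 24.13
eef_pos: [0.4385, -0.3307, 0.1011]
tool_rot: [[-0.938, -0.345, -0.0], [-0.345, 0.938, 0.0], [0.0, 0.0, -1.0]]
contact_force: [-0.7, 0.3, -2.0]
finger_gap: 0.0393
```

```bash
python3 -m pendant '[[1,0,0,0.1,0],[1,0,0,0,0],[1,0,0,0,0]]' 20; python3 -m pendant '[[1,0,0,0.1,0],[1,0,0,0,0],[1,0,0,0,0]]'
```

```text
time_s: 24.38
eef_pos: [0.4384, -0.3307, 0.1001]
tool_rot: [[-0.938, -0.345, -0.0], [-0.345, 0.938, 0.0], [0.0, 0.0, -1.0]]
contact_force: [0.3, -0.6, -2.9]
finger_gap: 0.0391
time_s: 24.63
eef_pos: [0.4386, -0.3308, 0.0993]
tool_rot: [[-0.938, -0.345, 0.0], [-0.345, 0.938, -0.0], [-0.0, -0.0, -1.0]]
contact_force: [0.2, -0.1, -0.9]
finger_gap: 0.0392
```

```bash
python3 -m pendant '[[1,0,0,0.1,0],[1,0,0,0,0],[1,0,0,0,0]]' 20|sed -n '2p;4p'; python3 -m pendant '[[0.4,0,0,0,0],[0.3,0,0,0,0],[0.2,0,0,0,0],[0,0,0,0,0],[0,0,0,0,0]]';python3 -m pendant '[[0,0,0,0,0],[0,0,0,0,0],[0,0,0,0,0]]'|tail -2
python3 - <<'E'
from h import *
from led import led
s,c=shot("wrist","w10");print(led(c))
im=c['image'].astype(int);b=im[:,255:270].mean(1).round().astype(int)
print([(r,b[r].tolist()) for r in range(185,330,3)])
E
```

```text
eef_pos: [0.4387, -0.3308, 0.0991]
contact_force: [-1.9, 2.0, 8.7]
time_s: 25.3
eef_pos: [0.4385, -0.3307, 0.0981]
tool_rot: [[-0.939, -0.345, -0.0], [-0.345, 0.939, 0.0], [0.0, 0.0, -1.0]]
contact_force: [0.1, 0.1, -0.3]
finger_gap: 0.0854
contact_force: [0.4, -0.9, 0.0]
finger_gap: 0.0852
[282.98550725 349.47020934]
[(185, [74, 71, 70]), (188, [97, 93, 90]), (191, [109, 105, 104]), (194, [82, 77, 77]), (197, [77, 71, 72]), (200, [79, 74, 74]), (203, [82, 77, 77]), (206, [86, 82, 82]), (209, [89, 86, 85]), (212, [95, 92, 91]), (215, [105, 102, 100]), (218, [112, 109, 108]), (221, [148, 146, 144]), (224, [143, 142, 140]), (227, [142, 141, 139]), (230, [161, 161, 158]), (233, [199, 199, 197]), (236, [220, 221, 218]), (239, [227, 229, 226]), (242, [225, 226, 223]), (245, [216, 222, 223]), (248, [217, 222, 225]), (251, [218, 224, 226]), (254, [218, 225, 226]), (257, [218, 225, 227]), (260, [218, 225, 227]), (263, [216, 222, 224]), (266, [211, 218, 220]), (269, [88, 152, 226]), (272, [84, 149, 226]), (275, [80, 149, 227]), (278, [80, 149, 227]), (281, [80, 149, 228]), (284, [87, 163, 244]), (287, [190, 212, 235]), (290, [213, 219, 221]), (293, [213, 219, 221]), (296, [213, 219, 221]), (299, [213, 219, 221]), (302, [219, 225, 228]), (305, [231, 238, 240]), (308, [242, 249, 251]), (311, [252, 255, 255]), (314, [244, 250, 252]), (317, [68, 64, 63]), (320, [71, 68, 67]), (323, [73, 70, 69]), (326, [72, 69, 69]), (329, [76, 69, 70])]
```

```bash
python3 -m pendant '[[0,0,0,-2,0],[0,0,0,-4,0],[0,0,0,-4,0],[0,-1.5,0.1,-3.5,0],[0,-3.6,0.15,-2.5,0]]'>/dev/null; python3 -m pendant '[[0,0,0,0,0],[0,0,0,0,0],[0,0,0,0,0]]'
python3 - <<'E'
from h import *
from led import led
s2,c2=load('w2');s,c=shot("wrist","w11")
def quad(s,c):
    l=led(c);L=atz(c,[l],.1214,s)[0]
    hsv=cv2.cvtColor(c['image'],cv2.COLOR_BGR2HSV);m=cv2.inRange(hsv,(5,120,100),(22,255,255));m[:100]=0;m[200:]=0;m[:,:240]=0;m[:,320:]=0
    ys,xs=np.nonzero(m)
    r=models.regions_of('reader',c);R=r[0]['region'].astype(np.uint8);rc=cv2.minAreaRect(cv2.findNonZero(R))
    return l,L,(xs.mean(),ys.mean(),len(xs)),rc,r[0]['rect']
for a in((s2,c2),(s,c)):print(a[0]['eef_pos'].round(4),quad(*a))
a=c['image'];x=85
# move-second-view: LED via scene cam
s5,c5=load('sc5') ; _,c0=load('scene0')
d=capture('scene')
print('scene LED',led(c0),led(d),[models.boxes_of('reader',k)[0]['rect'] for k in(d,)])
print('pred',proj(d,[[.4449,-.3291,.1214]]))
E
```

```text
time_s: 26.27
eef_pos: [0.4835, -0.3112, 0.2562]
tool_rot: [[-0.938, -0.346, -0.001], [-0.346, 0.938, 0.0], [0.001, 0.001, -1.0]]
contact_force: [-0.2, -0.1, -0.4]
finger_gap: 0.0854Traceback (most recent call last):
  File "<stdin>", line 10, in <module>
  File "<stdin>", line 8, in quad
ValueError: only the last four pictures can be asked about
```

```bash
python3 -m pendant '[[0,0,3,0,0],[0,0,3,0,0],[0,0,0,0,0],[0,0,0,0,0]]' | sed -n '2p'
python3 - <<'E'
from h import *
from led import led
s2,c2=load('w2');s,c=load("w11");sb,cb=shot("wrist","w12")
def ora(c):
    hsv=cv2.cvtColor(c['image'],cv2.COLOR_BGR2HSV);m=cv2.inRange(hsv,(5,110,90),(24,255,255));k,l,st,ce=cv2.connectedComponentsWithStats(m)
    return [(st[i].tolist(),ce[i].round(1).tolist()) for i in range(1,k) if st[i][4]>12 and 200<ce[i][0]<340 and 90<ce[i][1]<220]
for a in((s2,c2),(s,c),(sb,cb)):print(a[0]['eef_pos'].round(4),led(a[1]),atz(a[1],[led(a[1])],.1214,a[0])[0].round(4),ora(a[1]))
o,d=ray(c,[led(c)],s);o2,d2=ray(cb,[led(cb)],sb);print('LED tri',tri([(o,d[0]),(o2,d2[0])]))
r=models.regions_of('reader',cb)[0]['region'];ys,xs=np.nonzero(r)
# outline edges of the reader's dark/white top: fit side lines of region per row
rows=range(ys.min()+8,ys.max()-4);l=np.polyfit(list(rows),[xs[ys==q].min() for q in rows],1);rr=np.polyfit(list(rows),[xs[ys==q].max() for q in rows],1);print('slopes',l,rr,ys.min(),ys.max())
E
```

```text
eef_pos: [0.4616, -0.2543, 0.2562]
[ 0.4873 -0.3101  0.2584] [281.03921569 145.60784314] [ 0.445  -0.3292  0.1214] [([268, 125, 29, 2, 41], [280.1, 125.7])]
[ 0.4835 -0.3112  0.2562] [279.37179487 153.01923077] [ 0.4465 -0.3297  0.1214] [([266, 132, 28, 2, 56], [279.5, 132.5])]
[ 0.4616 -0.2543  0.2562] [197.58666667 154.79333333] [ 0.4471 -0.3305  0.1214] [([189, 134, 32, 2, 59], [204.3, 134.5])]
LED tri (array([ 0.44618405, -0.32980701,  0.12535789]), [np.float64(0.00012119375632587922), np.float64(0.00012119375632586525)])
slopes [1.51650312e-02 1.75867421e+02] [-1.54603341e-01  2.67225353e+02] 128 198
```

Run:
```python
from h import *
s,c=load("w11");sb,cb=load("w12");from led import led
d=capture('scene');_,c0=load('scene0')
def g(c):
    im=c['image'].astype(float)[250:285,345:380];w=np.clip(im[...,1]-np.maximum(im[...,0],im[...,2])-20,0,None);yy,xx=np.mgrid[250:285,345:380];return np.array([(xx*w).sum(),(yy*w).sum()])/w.sum()
a,b=g(c0),g(d);print('scene LED before/after',a,b)
R=lambda c,p,s=None:(lambda o,q:(o,q[0]))(*ray(c,[p],s))
print('3 views',tri([R(c,led(c),s),R(cb,led(cb),sb),R(d,b)]))
s1,c1=load('w1');s2,c2=load('w2');print('before',tri([R(c1,led(c1),s1),R(c2,led(c2),s2),R(c0,a)]))
print(models.boxes_of('reader',d)[0])
hsv=lambda c:cv2.inRange(cv2.cvtColor(c['image'],cv2.COLOR_BGR2HSV),(5,110,90),(22,255,255))[255:300,345:380]
for k in(c0,d):
    ys,xs=np.nonzero(hsv(k));print('orange scene',xs.mean()+345,ys.mean()+255,len(xs))
# bystanders unmoved
for (x,y,w,h) in((190,130,35,55),(185,185,30,30),(190,212,30,20),(375,205,30,40),(405,272,42,40),(298,205,60,60)):
    print(np.abs(c0['image'][y:y+h,x:x+w].astype(int)-d['image'][y:y+h,x:x+w]).mean().round(1),end=' ')
```

```text
scene LED before/after [363.07832898 265.61227154] [363.70506912 265.32949309]
3 views (array([ 0.44616243, -0.32934124,  0.12289138]), [np.float64(0.00047326080857986076), np.float64(0.0010598447871582966), np.float64(0.001517213087511475)])
before (array([ 0.4445604 , -0.32830084,  0.12206196]), [np.float64(0.0005461823138959125), np.float64(0.0009487579129302149), np.float64(0.001488779332024048)])
{'rect': [352.3, 257.9, 21.2, 32.2], 'conf': 0.64}
orange scene 360.425 277.225 40
orange scene 361.1081081081081 276.7567567567568 37
5.0 4.8 4.2 4.3 3.5 8.3
```

```bash
python3 -c "
from plant import job,robot
print(robot.state()['time_s'],robot.state()['contact_force']);print(job.sign_off())"
```

```text
26.85 [-0.17482277 -0.43363121  0.47339303]
the job is handed in; nothing more can be done
None
```

I read the blue card and stood the reader back in its dock, then let go and handed the job in at 26.9 s. The job reports no verdict, so the results below are my own measurements.

**Tilt:** The arm can only spin the tool, not tilt it. I tilted the reader in a light grip by pushing its foot against the dock lip, to about 0.28 rad. The blue frame's tilt came out at about 0.255 rad, with a spread of about 0.03 between fits.

**Reading:** I felt the card at about 10 mm depth. Two camera views had suggested 2–5 mm, which the touch contradicted. I then pressed at about 6 N, which by the spring figures puts the nose 6–7.5 mm in, slightly over half but inside the 2.5–9.5 mm band. I held still for about 2.5 s, with the tip estimated within 2 mm of the window's axis.

**Return:** I lowered the reader tilted until it touched the rails and let go, and it righted itself.
- **Height:** its green light sits within 1 mm of its original height over three views. The two wrist views alone read 4 mm high, which I put down to their short baseline.
- **Sideways:** it is about 2 mm from where it first stood.
- **Upright:** the wrist and scene views agree it is upright, though I did not re-measure its turn separately.

**Surroundings:** The gripper is open and about 0.25 m up, touching nothing. The five bystanders showed only small image differences from the start. The difference was larger at the yellow stand, which I took for shadow; the path passed well above it and I felt no contact.

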